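Hang keyhole locating plates on a mould's studs

TASK

Fold both flaps of the carton well back past upright, take out every keyhole plate there is and hang each on the mould stud of its own colour: slip the round hole over the stud's head until the plate lies flat on the sloping face, then slide it down the slope as far as it goes so that it locks behind the head. When all are locked, fold both carton flaps shut again until they lie nearly flat; leave the brush, the roller and the hardener bottle that stand between them where they are.

Things in the scene. Friction and masses are not known exactly. Their poses are not given: they have to be found in the camera images.
- carton_rim (a point): Open carton, fixed to the bench, plain brown board, outside 148 x 288 mm, 65 mm high, walls and floor 4 mm. This point is the centre of its mouth at rim height (65 mm above the bench). Its x axis points across the short way from the near flap to the far flap (roughly away from the robot), its y axis along the long way, z up.
- flap_near_hinge (a point): Hinge line centre of the near flap (the flap on the carton's -x long wall), at rim height. The hinge runs along the carton's y axis. The flap is 52 mm from hinge to free edge, 280 mm long, 3 mm thick.
- flap_far_hinge (a point): Hinge line centre of the far flap (on the carton's +x long wall), at rim height; same size of flap.
- flap_near (a joint): Angle of the near flap: 0 = flat over the mouth, 1.57 = upright, 2.9 = folded right out (firm stop). Ajar (0.8 to 1.1) at the start; stays where left (crease friction 0.03 N m). Push it over by its free edge with closed fingers from the slit, up and out along the edge's arc, ending tips 8 mm above the rim over the wall (about 2.6); shut it the same way from outside, then press lightly.
- flap_far (a joint): Angle of the far flap, same meaning and behaviour. With both flaps flat a 40 mm slit is left between their edges.
- mould: Grey glass-fibre mould block on a mint-green base board (250 x 335 mm), fixed. Origin under its centre on the bench. Its flat face, 200 mm up the slope x 310 mm wide, rises along the mould's +x (roughly away from the robot) at 20 degrees (0.35 rad); the face is 75 mm above the bench at the row of studs, 41 mm at its low edge, 109 mm at its high edge.
- stud_green: Headed stud with green head on a green painted ring on the mould face, fixed. Origin on the face at the shank's centre; z is the face's normal, x points up the slope, y along the row. Shank 8 mm diameter, head 20 mm diameter from 9 to 14 mm above the face. Neighbours are about 85 mm apart.
- plate_green_grip (a point): Centre of the green block handle (22 mm in x, 22 mm in y, 36 mm high) of a loose aluminium keyhole plate, 100 x 72 x 5 mm, 150 g; 23 mm above the plate's underside. Plate x points from the hole to the handle, z out of the plate on the handle side. Lies flat in the carton, handle up, x roughly away from the robot; hung with the handle up the slope. Absent in some starts.
- plate_green_slot (a point): Where the shank stands in the green plate when locked, at the plate's underside, in its 13 mm wide slot. In plate axes from here: centre of the 28 mm round hole (passes over the stud head) at x -28 mm, slot end at +5 mm (the shank stops 1 mm past this point), handle centre at +28 mm, plate edges at x -52 and +48, y +-36 mm. The slot's mouth at the hole is tapered.
- stud_blue: Headed stud with blue head on a blue painted ring on the mould face, fixed. Origin on the face at the shank's centre; z is the face's normal, x points up the slope, y along the row. Shank 8 mm diameter, head 20 mm diameter from 9 to 14 mm above the face. Neighbours are about 85 mm apart.
- plate_blue_grip (a point): Centre of the blue block handle (22 mm in x, 22 mm in y, 36 mm high) of a loose aluminium keyhole plate, 100 x 72 x 5 mm, 150 g; 23 mm above the plate's underside. Plate x points from the hole to the handle, z out of the plate on the handle side. Lies flat in the carton, handle up, x roughly away from the robot; hung with the handle up the slope. Absent in some starts.
- plate_blue_slot (a point): Where the shank stands in the blue plate when locked, at the plate's underside, in its 13 mm wide slot. In plate axes from here: centre of the 28 mm round hole (passes over the stud head) at x -28 mm, slot end at +5 mm (the shank stops 1 mm past this point), handle centre at +28 mm, plate edges at x -52 and +48, y +-36 mm. The slot's mouth at the hole is tapered.
- stud_yellow: Headed stud with yellow head on a yellow painted ring on the mould face, fixed. Origin on the face at the shank's centre; z is the face's normal, x points up the slope, y along the row. Shank 8 mm diameter, head 20 mm diameter from 9 to 14 mm above the face. Neighbours are about 85 mm apart.
- plate_yellow_grip (a point): Centre of the yellow block handle (22 mm in x, 22 mm in y, 36 mm high) of a loose aluminium keyhole plate, 100 x 72 x 5 mm, 150 g; 23 mm above the plate's underside. Plate x points from the hole to the handle, z out of the plate on the handle side. Lies flat in the carton, handle up, x roughly away from the robot; hung with the handle up the slope. Absent in some starts.
- plate_yellow_slot (a point): Where the shank stands in the yellow plate when locked, at the plate's underside, in its 13 mm wide slot. In plate axes from here: centre of the 28 mm round hole (passes over the stud head) at x -28 mm, slot end at +5 mm (the shank stops 1 mm past this point), handle centre at +28 mm, plate edges at x -52 and +48, y +-36 mm. The slot's mouth at the hole is tapered.
- brush: Bystander, to be left alone: laminating brush, 200 mm long, lying between carton and mould. Origin at its underside.
- roller: Bystander, to be left alone: small aluminium laminating roller with wooden handle, 150 mm long, lying near the robot. Origin at its underside.
- hardener: Bystander, to be left alone: small hardener bottle with red cap, 50 mm diameter, 90 mm high. Origin at its underside.
Things that resemble listed ones, but are neither listed nor needed, are in the scene too. What is shaped like the part that bears plate_green_grip but black, pink or turquoise is not meant.

How it is judged:
On the way, in this order (a step that is already met when the one before it is completed fails the run):
1. both carton flaps folded well back, past upright (over 2.0 rad) (value of joint each of flap_near, flap_far above 2 rad), for 0.2 s.
2. every plate present is locked on the stud of its colour (x of plate_green_slot in the frame of stud_green between -0.008 and 0.006 m and y of plate_green_slot in the frame of stud_green between -0.005 and 0.005 m and z of plate_green_slot in the frame of stud_green between -0.003 and 0.0045 m and angle between the z axis of plate_green_slot and the z axis of stud_green, either way round below 0.12 rad and x of plate_blue_slot in the frame of stud_blue between -0.008 and 0.006 m and y of plate_blue_slot in the frame of stud_blue between -0.005 and 0.005 m and z of plate_blue_slot in the frame of stud_blue between -0.003 and 0.0045 m and angle between the z axis of plate_blue_slot and the z axis of stud_blue, either way round below 0.12 rad and x of plate_yellow_slot in the frame of stud_yellow between -0.008 and 0.006 m and y of plate_yellow_slot in the frame of stud_yellow between -0.005 and 0.005 m and z of plate_yellow_slot in the frame of stud_yellow between -0.003 and 0.0045 m and angle between the z axis of plate_yellow_slot and the z axis of stud_yellow, either way round below 0.12 rad), for 0.3 s.
At the end, for the whole second after the job is handed in: Every plate present lies flat on the mould face (within 4.5 mm and 0.12 rad) with the shank in the slot of its own colour's plate, slid down to within 6 mm of the locked point, at rest; both flaps are within 0.4 rad of flat (all of step 2 and value of joint each of flap_near, flap_far below 0.4 rad and linear speed of each of plate_green, plate_blue, plate_yellow below 0.02 m/s); the robot touches nothing.
It fails at once if a bystander is pushed more than 40 mm away (distance of any of brush, roller, hardener from where it was at the start of the episode above 0.04 m).
It fails at once if the hardener bottle is tipped over (angle between hardener's own z axis and vertical above 0.6 rad).
Of plate_green, plate_blue, plate_yellow only 2 to 3 are there at a start; the rules pass over those that are not, and their reading is None.
At some moment in a run one of plate_green, plate_blue, plate_yellow may be knocked a few centimetres aside while the robot is not near it.
Once in a run the grip may slacken for a moment while it holds something.
It also fails if it takes over 208 s, if anything falls off the work surface, if the arm or the gripper's body presses on something with over 40 N, if the wrist force passes 120 N, or if a joint passes its speed limit or range.

ROBOT

A 7-joint arm with a two-finger parallel gripper is mounted at the origin on the work surface. World frame = base frame: x ahead of the robot, y to its left, z up, the work surface at z = 0. Lengths are in m, angles in rad, forces in N, time in s.
With the tool pointing down it reaches from about 0.4 to 0.85 m from the base axis. Payload 10.4 kg.
Tool frame: the origin (TCP) lies between the finger pads; the fingertips stand ahead of it and the grasp point (between the pads) lies 5 mm behind it (manip.tip_extent is the z of the fingertips in the tool frame, in m); z points along the fingers, y is the line along which they close (so a half turn about z gives the same grasp; the last joint's range is limited). The gripper opens to 85 mm and grips with 20 to 120 N. Pads are 22 mm wide; open, the fingers measure 114 mm over their backs; the gripper's body (76 mm by 85 mm) begins 54 mm behind the grasp point. The pads swing forward as they close: fully open they stand 13 mm farther back than shut.
Start: joints at [-1.235, 0.332, -0.065, 1.46, 0.022, 1.35, -0.088], TCP at [0.219, 0.585, 0.219] pointing down, gripper open.
Joint ranges: [-2.6, 2.6], [-0.5, 2.12], [-1.47, 1.34], [0.16, 2.42], [-1.27, 4.41], [0.06, 2.06], [-2.6, 2.6]. Speed limits (rad/s): [2.22, 2.22, 2.79, 2.79, 3.14, 3.14, 3.14].

INTERFACE

Orientations are given as a unit quaternion [x, y, z, w].
In Python, from workcell import status, viewer, manip gives the robot as it stands.
- The arm moves only by the tool play_rows, never from a script. Its argument "plan" is one flat list of numbers, 7 for each row, row after row: the turn, a rotation vector about the tool's x, y, z in degrees, then the shift along the tool's x, y, z in m, then the opening, from 0 (shut) to 1 (fully open). In form: [ax, ay, az, dx, dy, dz, grip, ax, ay, az, dx, dy, dz, grip, ...]. A call has 1 to 20 rows; each row is the pose to reach, as a shift and turn from the pose commanded when the call began, along the tool's axes at that moment; what a row does not reach only later rows make up. A row lasts 1/8 s, in which the tool goes at most 62.5 mm and 10.7 degrees, less where a joint would pass 70% of its speed; a pose out of reach is approached as far as the arm can. A call with a gripper value outside its range is refused whole. The fingers move at their own pace and stop on an object; "squeeze" is the grip in N (left out, the last holds). Time passes only in rows, so rows that repeat a pose let the fingers close. It gives the time, the measured TCP pose, the force, the opening and the grip force at its end, in the units of the state.
- status.get_obs(): the state, without advancing time (a new reading comes with each control period).
- viewer.camera(name): name is "scene" or "side" or "wrist"; returns the picture (384x512x3 uint8, red, green, blue); there is no depth.
- viewer.camera_model(name): a dict with "fx", "fy", "cx", "cy" (pixels), "R" (3x3) and "t" (3): a world point X has camera coordinates R X + t. Camera axes: x right, y down, z forward; pixel columns grow to the right and rows downward; lengths in m; the calibration is good to about 2 mm. The wrist camera is an equidistant fisheye: a pixel r from the principal point sees the ray r / f radians off the axis. A picture is of the moment at which its call begins: read the wrist's pose just before it. camera_model takes no time and is no camera call; for the wrist camera it gives the pose at the moment of the call.
- manip.hand_in(): hands the job in; it is judged then, once.
The state is a dict: "clock": time; "joint_pos": joint angles; "joint_velocities": joint speeds; "tau": joint torques, N m; "position": TCP position; "ee_rot": TCP orientation; "ft_force": force on the tool from outside, world axes, zero at the start; "torque": the same for the moment, N m; "grip_width": opening from 0.0 (shut) to 1.0 (fully open); "grasp_force": force on a finger pad.
Only numpy, scipy, OpenCV 4.12 (cv2) and the standard library are available. Lean on these libraries where they do the work, as an engineer would, in place of code of your own. Each camera call takes 0.05 s, during which the arm holds its last target. There are 200 camera calls.

## Working session

There is one attempt and no reset: what is moved stays moved. The work goes in short steps, Python scripts to look and compute and a tool call to move; the robot and the scene stay as the last step left them, time stands still between calls to the robot, and variables do not carry over. Pictures are saved under pics/ and viewed, at most 14 in all, crops included, and the job is handed in when it is done.

Besides the shell and the picture viewer there is one more tool, called after "Request:" by a JSON object that holds its "fn" and its "kwargs". play_rows: Moves the arm, as the interface text tells. Its arguments: {"type":"object","properties":{"plan":{"type":"array","items":{"type":"number"}},"squeeze":{"type":"number"}},"required":["plan"]}

```bash
ls; mkdir -p pics
python3 - <<'E'
from workcell import status, viewer, manip
import cv2,numpy as np
o=status.get_obs();print({k:np.round(v,4) for k,v in o.items()},manip.tip_extent)
for n in["scene","side","wrist"]:
    m=viewer.camera_model(n);print(n,{k:np.round(v,4).tolist() for k,v in m.items()})
    im=viewer.camera(n);cv2.imwrite(f"pics/{n}0.png",im[:,:,::-1])
a=[cv2.imread(f"pics/{n}0.png") for n in["scene","side"]]
cv2.imwrite("pics/scene0b.png",cv2.resize(a[0],(800,600),interpolation=cv2.INTER_CUBIC))
cv2.imwrite("pics/side0b.png",cv2.resize(a[1],(800,600),interpolation=cv2.INTER_CUBIC))
E
```

```text
pics
{'clock': np.float64(0.0), 'joint_pos': array([-1.2346,  0.3329, -0.0647,  1.461 ,  0.0216,  1.3499, -0.0885]), 'joint_velocities': array([ 0.0007, -0.0001, -0.0007,  0.0012,  0.0002, -0.0018, -0.0004]), 'tau': array([-8.00000e-04, -6.25436e+01,  4.88000e-02, -3.91615e+01,
        1.61000e-02,  9.50000e-03, -0.00000e+00]), 'position': array([0.2193, 0.5848, 0.2177]), 'ee_rot': array([ 1.784e-01,  9.840e-01, -7.000e-04, -1.000e-04]), 'ft_force': array([-1.153 ,  0.7164,  0.6089]), 'torque': array([ 0.024 , -0.0105, -0.0335]), 'grasp_force': np.float64(0.0), 'grip_width': np.float64(1.0017)} 0.014
scene {'fx': 430.119, 'fy': 430.119, 'cx': 254.2026, 'cy': 182.5796, 'R': [[-0.8426, 0.5384, -0.013], [0.4046, 0.6169, -0.6751], [-0.3555, -0.574, -0.7376]], 't': [0.4361, -0.0686, 1.4477]}
side {'fx': 447.0558, 'fy': 447.0558, 'cx': 253.3289, 'cy': 201.9803, 'R': [[0.8202, -0.572, -0.0091], [-0.3884, -0.5451, -0.743], [0.4201, 0.6129, -0.6692]], 't': [-0.449, 0.1848, 1.1207]}
wrist {'fx': 297.3186, 'fy': 297.3186, 'cx': 258.4017, 'cy': 195.3132, 'R': [[0.3503, 0.9366, -0.0006], [0.8897, -0.3326, 0.3129], [0.2929, -0.1102, -0.9498]], 't': [-0.6231, -0.0425, 0.3793]}
```

View pics/scene0b.png

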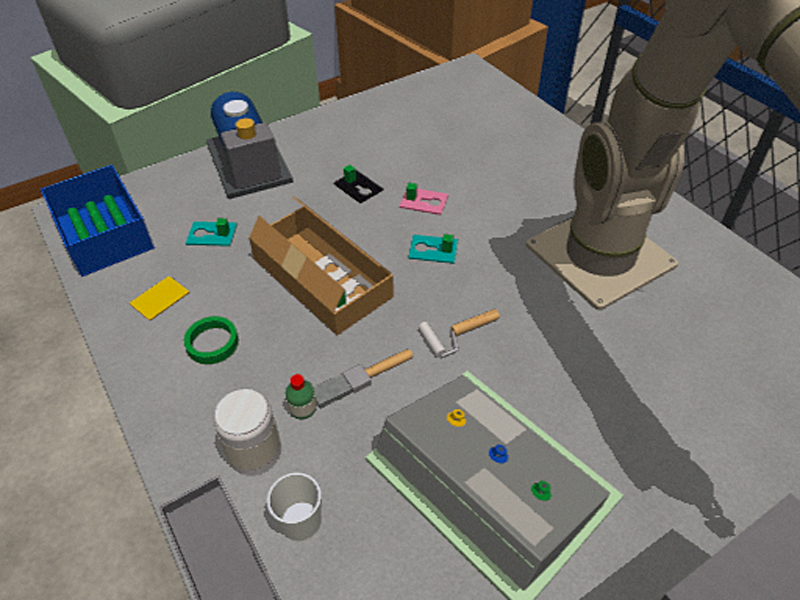

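View pics/side0b.png

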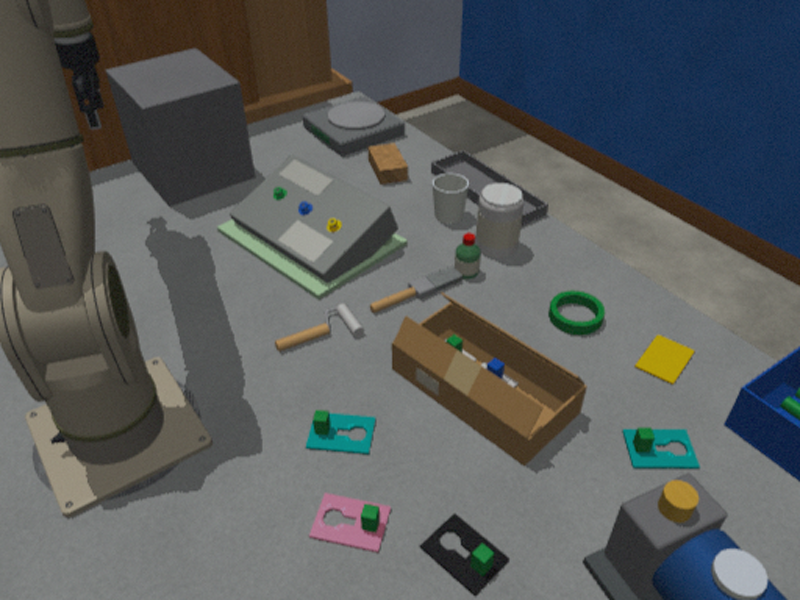

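The scene view shows the carton at around (320,265) with its flaps ajar, and the mould with green, blue and yellow studs at (541,490), (498,454) and (457,418). The side view shows a green handle at (454,342) and a blue one at (495,368) in the carton. I'll enlarge both views of the carton.

```bash
cat > h.py <<'E'
from workcell import status, viewer, manip
import cv2,numpy as np
from scipy.spatial.transform import Rotation as Ro
def ray(m,u,v):
    R=np.array(m["R"]);t=np.array(m["t"])
    return -R.T@t, R.T@np.array([(u-m["cx"])/m["fx"],(v-m["cy"])/m["fy"],1])
def rayf(m,u,v):
    R=np.array(m["R"]);t=np.array(m["t"]);a=np.array([(u-m["cx"])/m["fx"],(v-m["cy"])/m["fy"]]);r=np.linalg.norm(a)+1e-12
    return -R.T@t, R.T@np.array([*(a/r*np.sin(r)),np.cos(r)])
def onz(o,d,z): return o+d*(z-o[2])/d[2]
def tri(*rays):
    A=0;b=0
    for o,d in rays:
        d=d/np.linalg.norm(d);P=np.eye(3)-np.outer(d,d);A=A+P;b=b+P@o
    x=np.linalg.solve(A,b)
    return x,[round(float(np.linalg.norm(np.cross(x-o,d/np.linalg.norm(d)))),4) for o,d in rays]
HUE={"green":(50,75),"blue":(105,125),"yellow":(20,30)}
def blobs(im,c,roi,amin=6,smin=130,vmin=60):
    h=cv2.cvtColor(im,cv2.COLOR_RGB2HSV);l,u=HUE[c]
    k=cv2.inRange(h,(l,smin,vmin),(u,255,255));z=np.zeros_like(k);x0,y0,x1,y1=roi;z[y0:y1,x0:x1]=k[y0:y1,x0:x1]
    n,_,s,cc=cv2.connectedComponentsWithStats(z)
    return [(cc[i].round(2).tolist(),s[i].tolist()) for i in range(1,n) if s[i][4]>=amin]
def q2R(): return Ro.from_quat(status.get_obs()["ee_rot"])
E
python3 - <<'E'
from h import *
S=cv2.imread("pics/scene0.png")[:,:,::-1];D=cv2.imread("pics/side0.png")[:,:,::-1]
ms,md=viewer.camera_model("scene"),viewer.camera_model("side")
for c in HUE:
    print(c,blobs(S,c,(270,250,370,330)),blobs(D,c,(165,110,225,160)))
    print(' carton',blobs(S,c,(150,120,255,215)),blobs(D,c,(245,190,380,290)))
a=cv2.resize(S[125:215,155:255],(600,540)[::1],interpolation=cv2.INTER_CUBIC)
b=cv2.resize(D[185:295,245:380],(675,550),interpolation=cv2.INTER_CUBIC)
cv2.imwrite("pics/c1.png",a[:,:,::-1]);cv2.imwrite("pics/c2.png",b[:,:,::-1])
E
```

```text
green [([346.13, 313.75], [340, 308, 13, 12, 109])] [([178.48, 123.58], [175, 120, 8, 8, 40])]
 carton [([218.75, 191.88], [217, 189, 4, 6, 16]), ([150.17, 212.17], [150, 210, 2, 5, 6])] [([362.18, 201.44], [352, 190, 28, 20, 147]), ([368.17, 190.83], [366, 190, 5, 3, 6]), ([377.0, 190.79], [373, 190, 7, 4, 14]), ([290.43, 217.72], [286, 214, 10, 8, 46])]
blue [([318.73, 290.34], [313, 285, 12, 12, 98])] [([194.79, 132.79], [191, 129, 9, 8, 53])]
 carton [] [([317.17, 234.27], [312, 229, 11, 12, 83])]
yellow [([291.74, 267.3], [286, 262, 12, 11, 93])] [([213.31, 143.74], [209, 140, 10, 8, 62])]
 carton [] []
```

View pics/c1.png

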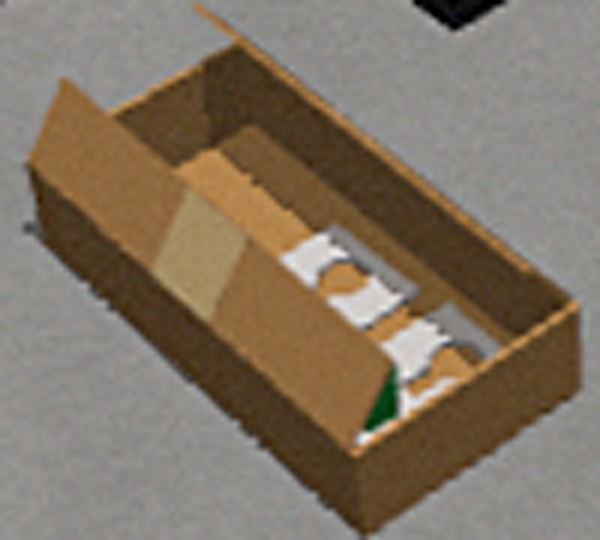

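View pics/c2.png

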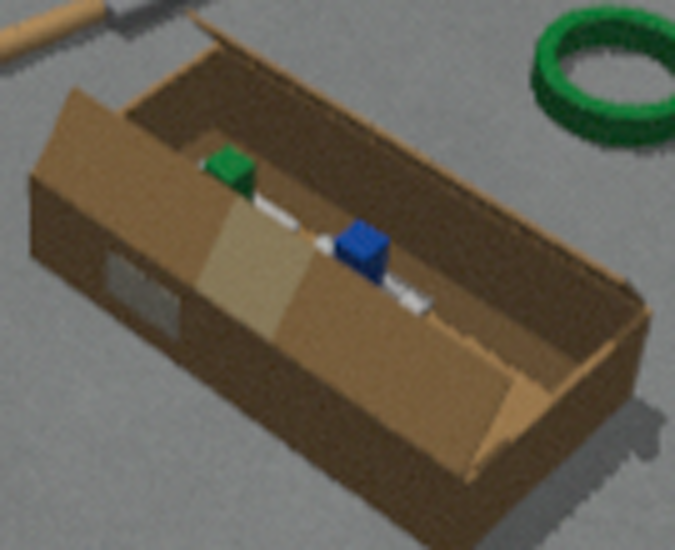

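The carton holds a green plate and a blue plate, and the third place is empty. The rim corners in c1 are (360,452), (580,305), (238,42) and (28,163). In c2 they are (465,480), (650,312), (215,48) and (30,175).

Run:
```python
from h import *
ms,md=viewer.camera_model("scene"),viewer.camera_model("side")
f=lambda p:(155+p[0]/6,125+p[1]/6); g=lambda p:(245+p[0]/5,185+p[1]/5)
print("cams",[(-np.array(m["R"]).T@np.array(m["t"])).round(2) for m in(ms,md)])
for p in [(360,452),(580,305),(238,42),(28,163)]: print("S",onz(*ray(ms,*f(p)),.065).round(4))
for p in [(465,480),(650,312),(215,48),(30,175)]: print("D",onz(*ray(md,*g(p)),.065).round(4))
# flap free edges
for p in [(395,370),(65,80)]: print("S far edge",[onz(*ray(ms,*f(p)),z).round(3) for z in(.1,.115)])
for p in [(515,375),(75,90)]: print("D near edge",[onz(*ray(md,*g(p)),z).round(3) for z in(.1,.115)])
print("green c",tri(ray(md,290.43,217.7),ray(ms,218.7,191.9)))
print("green",onz(*ray(md,290.43,217.2),.045).round(4),"blue",onz(*ray(md,317.17,234),.04).round(4))
for n,a,b in[("g",(346.13,313.75),(178.48,123.58)),("b",(318.73,290.34),(194.79,132.79)),("y",(291.74,267.3),(213.31,143.74))]:
    x=tri(ray(ms,*a),ray(md,*b));print(n,x[0].round(4),x[1])
```

```text
cams [array([0.91, 0.64, 1.03]), array([-0.03, -0.84,  0.88])]
S [ 0.58   -0.1139  0.065 ]
S [ 0.4375 -0.1383  0.065 ]
S [ 0.49   -0.4185  0.065 ]
S [ 0.6313 -0.3923  0.065 ]
D [ 0.4862 -0.4266  0.065 ]
D [ 0.6306 -0.4029  0.065 ]
D [ 0.5791 -0.1244  0.065 ]
D [ 0.4376 -0.1479  0.065 ]
S far edge [array([ 0.553, -0.123,  0.1  ]), array([ 0.558, -0.11 ,  0.115])]
S far edge [array([ 0.598, -0.404,  0.1  ]), array([ 0.603, -0.387,  0.115])]
D near edge [array([ 0.524, -0.413,  0.1  ]), array([ 0.513, -0.422,  0.115])]
D near edge [array([ 0.473, -0.139,  0.1  ]), array([ 0.463, -0.152,  0.115])]
green c (array([ 0.54615506, -0.16976786,  0.02879878]), [0.0061, 0.0061])
green [ 0.5419 -0.1836  0.045 ] blue [ 0.5628 -0.2695  0.04  ]
g [0.496  0.3659 0.0758] [0.0006, 0.0006]
b [0.5125 0.2838 0.0766] [0.0007, 0.0007]
y [0.5295 0.1956 0.0761] [0.0009, 0.0009]
```

```bash
cat >> h.py <<'E'
def down(yaw,pitch=0):
    # tool x = -(cos yaw, sin yaw) , y = left of that axis, z down; pitch tilts plate up slope (rad)
    M=np.array([[-np.cos(yaw),-np.sin(yaw),0],[-np.sin(yaw),np.cos(yaw),0],[0,0,-1]]).T
    # pitch about axis y' so that plate x points up the slope
    return Ro.from_rotvec(-pitch*M[:,1])*Ro.from_matrix(M)
def rel(p,R,base=None):
    o=status.get_obs() if base is None else base
    R0=Ro.from_quat(o["ee_rot"]);d=R0.inv().apply(np.array(p)-o["position"])
    return np.r_[np.degrees((R0.inv()*R).as_rotvec()),d].round(4).tolist()
E
python3 - <<'E'
from h import *
print(down(.181).as_matrix().round(3),rel([.47,.15,.30],down(.181)),rel([.534,-.27,.30],down(.181)))
E
```

```text
[[-0.984 -0.18   0.   ]
 [-0.18   0.984  0.   ]
 [-0.     0.    -1.   ]] [-0.0574, -0.0167, -30.9256, -0.3874, -0.3193, -0.0818] [-0.0574, -0.0167, -30.9256, -0.5948, -0.6901, -0.0814]
```

Request:
{"fn": "play_rows", "kwargs": {"plan": [0,0,-10,-0.2,-0.16,-0.08,0,0,0,-20,-0.387,-0.319,-0.082,0,0,0,-30.9,-0.387,-0.319,-0.082,0,0,0,-30.9,-0.387,-0.319,-0.082,0,0,0,-30.9,-0.387,-0.319,-0.082,0,0,0,-30.9,-0.387,-0.319,-0.082,0,0,0,-30.9,-0.387,-0.319,-0.082,0,0,0,-30.9,-0.387,-0.319,-0.082,0,0,0,-30.9,-0.595,-0.69,-0.081,0,0,0,-30.9,-0.595,-0.69,-0.081,0,0,0,-30.9,-0.595,-0.69,-0.081,0,0,0,-30.9,-0.595,-0.69,-0.081,0,0,0,-30.9,-0.595,-0.69,-0.081,0,0,0,-30.9,-0.595,-0.69,-0.081,0,0,0,-30.9,-0.595,-0.69,-0.081,0,0,0,-30.9,-0.595,-0.69,-0.081,0,0,0,-30.9,-0.595,-0.69,-0.081,0,0,0,-30.9,-0.595,-0.69,-0.081,0]}}

```text
clock: 2.4
position: [0.5347, -0.2681, 0.2995]
ee_rot: [-0.091, 0.996, 0.0, 0.0]
ft_force: [0.3, 0.8, 0.2]
grip_width: 0.003
grasp_force: 0.0
```

```bash
cat > shot.py <<'E'
import sys
from h import *
o=status.get_obs();m=viewer.camera_model("wrist");im=viewer.camera("wrist")
cv2.imwrite(f"pics/{sys.argv[1]}.png",im[:,:,::-1]);import pickle;pickle.dump(m,open(f"pics/{sys.argv[1]}.pkl","wb"))
print(o["clock"],o["position"].round(4),Ro.from_quat(o["ee_rot"]).as_matrix().round(3).tolist(),o["joint_pos"].round(2),o["ft_force"].round(1),o["grip_width"])
for c in HUE:print(c,blobs(im,c,(0,0,512,384),30))
E
python3 shot.py w1
```

```text
2.4 [ 0.5347 -0.2681  0.2995] [[-0.983, -0.182, 0.0], [-0.182, 0.983, 0.001], [-0.0, 0.001, -1.0]] [-0.16  0.28  0.7   1.44 -0.18  1.49  2.28] [0.3 0.8 0.2] 0.003333844894080184
green [([123.52, 2.29], [115, 0, 19, 7, 97]), ([315.97, 172.5], [309, 165, 15, 16, 209]), ([106.42, 202.17], [97, 192, 21, 22, 243]), ([50.08, 290.69], [26, 279, 48, 24, 387]), ([52.98, 304.85], [30, 293, 47, 24, 378]), ([258.27, 316.6], [254, 314, 9, 6, 40])]
blue [([256.08, 173.74], [249, 165, 15, 18, 255]), ([49.48, 287.77], [0, 239, 102, 101, 6251]), ([31.22, 365.77], [0, 335, 82, 49, 2509])]
yellow [([4.01, 119.2], [0, 107, 10, 26, 226]), ([507.27, 212.25], [503, 204, 9, 17, 126]), ([158.46, 284.65], [142, 275, 36, 26, 612])]
```

View pics/w1.png

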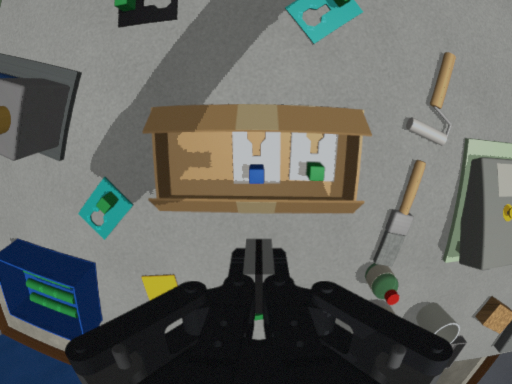

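The wrist view shows the carton upright in the picture. The near flap's hinge is around row 133 and the far flap's around row 200. The blue handle is at (256,172), the green at (316,170), and there's no yellow plate.

Run:
```python
from h import *
import pickle;m=pickle.load(open("pics/w1.pkl","rb"))
for p in [(152,133),(366,133),(156,200),(360,201)]: print("rim",onz(*rayf(m,*p),.065).round(4))
for n,p in dict(nearL=(147,107),nearR=(368,111),farL=(152,211),farR=(362,211)).items(): print(n,[onz(*rayf(m,*p),z).round(3) for z in(.1,.11)])
for n,p in dict(g=(316,171),b=(256.5,171)).items(): print(n,onz(*rayf(m,*p),.045).round(4))
yaw=.181
def C(x,y,z):return np.array([.534+x*np.cos(yaw)-y*np.sin(yaw),-.2705+x*np.sin(yaw)+y*np.cos(yaw),z])
R=down(yaw)
# slit positions, tip heights above rim; TCP=tip+.014
for x,h in[(0,.08),(0,.02),(-.03,.02),(-.06,.025),(-.072,.02),(-.076,.008),(-.06,.03),(0,.08)]:print("N",x,h,rel(C(x,0,.065+h+.014),R))
```

```text
rim [ 0.5214 -0.4201  0.065 ]
rim [ 0.4679 -0.1326  0.065 ]
rim [ 0.617  -0.4051  0.065 ]
rim [ 0.5647 -0.1147  0.065 ]
nearL [array([ 0.484, -0.419,  0.1  ]), array([ 0.483, -0.415,  0.11 ])]
nearR [array([ 0.439, -0.15 ,  0.1  ]), array([ 0.44 , -0.154,  0.11 ])]
farL [array([ 0.619, -0.399,  0.1  ]), array([ 0.615, -0.396,  0.11 ])]
farR [array([ 0.568, -0.123,  0.1  ]), array([ 0.565, -0.127,  0.11 ])]
g [ 0.5383 -0.1851  0.045 ]
b [ 0.5543 -0.2689  0.045 ]
N 0 0.08 [0.0442, 0.0423, 0.1087, 0.0012, -0.0022, 0.1407]
N 0 0.02 [0.0442, 0.0423, 0.1087, 0.0013, -0.0023, 0.2007]
N -0.03 0.02 [0.0442, 0.0423, 0.1087, 0.0313, -0.0022, 0.2006]
N -0.06 0.025 [0.0442, 0.0423, 0.1087, 0.0612, -0.0022, 0.1956]
N -0.072 0.02 [0.0442, 0.0423, 0.1087, 0.0733, -0.0021, 0.2006]
N -0.076 0.008 [0.0442, 0.0423, 0.1087, 0.0773, -0.0021, 0.2126]
N -0.06 0.03 [0.0442, 0.0423, 0.1087, 0.0612, -0.0022, 0.1906]
N 0 0.08 [0.0442, 0.0423, 0.1087, 0.0012, -0.0022, 0.1407]
```

Request:
{"fn": "play_rows", "kwargs": {"plan": [0,0,0.1,0.001,-0.002,0.06,0,0,0,0.1,0.001,-0.002,0.12,0,0,0,0.1,0.001,-0.002,0.17,0,0,0,0.1,0.001,-0.002,0.2,0,0,0,0.1,0.016,-0.002,0.2,0,0,0,0.1,0.03,-0.002,0.2,0,0,0,0.1,0.042,-0.002,0.198,0,0,0,0.1,0.054,-0.002,0.196,0,0,0,0.1,0.064,-0.002,0.196,0,0,0,0.1,0.072,-0.002,0.198,0,0,0,0.1,0.077,-0.002,0.203,0,0,0,0.1,0.078,-0.002,0.208,0,0,0,0.1,0.078,-0.002,0.2125,0,0,0,0.1,0.078,-0.002,0.2125,0,0,0,0.1,0.06,-0.002,0.19,0,0,0,0.1,0.03,-0.002,0.19,0,0,0,0.1,0.001,-0.002,0.195,0]}}

```text
clock: 4.58
position: [0.5353, -0.2717, 0.1051]
ee_rot: [-0.089, 0.996, -0.0, 0.001]
ft_force: [-0.2, 0.3, 0.5]
grip_width: -0.001
grasp_force: 0.0
```

```bash
python3 shot.py w2
python3 - <<'E'
from h import *
yaw=.181
def C(x,y,z):return np.array([.534+x*np.cos(yaw)-y*np.sin(yaw),-.2705+x*np.sin(yaw)+y*np.cos(yaw),z])
R=down(yaw)
for x,h in[(0,.02),(.072,.02),(.076,.008),(0,.2)]:print("F",x,h,rel(C(x,0,.065+h+.014),R))
E
```

```text
4.575 [ 0.5353 -0.2717  0.1051] [[-0.984, -0.178, 0.002], [-0.178, 0.984, -0.0], [-0.001, -0.0, -1.0]] [-0.12  0.42  0.65  1.7  -0.28  1.12  2.36] [-0.2  0.3  0.5] -0.0014846811338316886
green [([360.44, 225.79], [344, 210, 31, 32, 695]), ([41.02, 260.34], [27, 245, 30, 32, 496]), ([8.78, 367.94], [0, 359, 21, 19, 158])]
blue [([259.39, 227.12], [247, 215, 26, 28, 598]), ([27.39, 350.79], [0, 306, 67, 78, 3480])]
yellow []
F 0 0.02 [0.0096, 0.0994, 0.1144, 0.0045, -0.0004, 0.0048]
F 0.072 0.02 [0.0096, 0.0994, 0.1144, -0.0675, -0.0006, 0.005]
F 0.076 0.008 [0.0096, 0.0994, 0.1144, -0.0714, -0.0006, 0.017]
F 0 0.2 [0.0096, 0.0994, 0.1144, 0.0042, -0.0004, -0.1752]
```

View pics/w2.png

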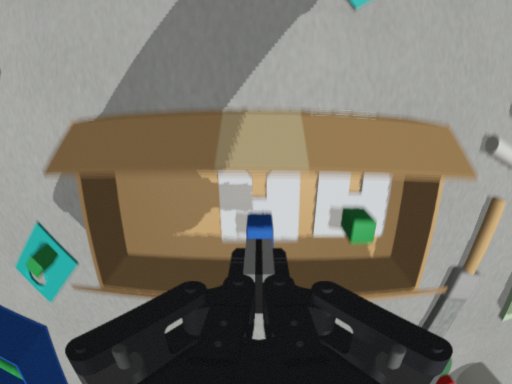

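The near flap still looks ajar: its wide free edge is at row 172 and its hinge is near row 115. I'll check this against projections and the scene cameras.

Run:
```python
from h import *
import pickle;m=pickle.load(open("pics/w2.pkl","rb"))
def pf(m,X):
    c=np.array(m["R"])@X+np.array(m["t"]);r=np.hypot(c[0],c[1]);th=np.arctan2(r,c[2]);return (m["cx"]+m["fx"]*th*c[0]/r,m["cy"]+m["fy"]*th*c[1]/r)
yaw=.181
def C(x,y,z):return np.array([.534+x*np.cos(yaw)-y*np.sin(yaw),-.2705+x*np.sin(yaw)+y*np.cos(yaw),z])
for a in(.3,.6,.9,1.57,2.6):
  print(a,[np.round(pf(m,C(-.072+.052*np.cos(a),y,.065+.052*np.sin(a)))) for y in(-.14,.14)])
print("hinge",[np.round(pf(m,C(-.072,y,.065))) for y in(-.14,.14)])
im=viewer.camera("side");b=cv2.resize(im[185:295,245:380],(675,550),interpolation=cv2.INTER_CUBIC)
cv2.imwrite("pics/d2.png",b[:,:,::-1])
```

```text
0.3 [array([ 72., 192.]), array([452., 191.])]
0.6 [array([ 60., 189.]), array([464., 188.])]
0.9 [array([ 48., 178.]), array([476., 178.])]
1.57 [array([ 30., 131.]), array([494., 132.])]
2.6 [array([51., 61.]), array([473.,  62.])]
hinge [array([ 75., 122.]), array([449., 122.])]
```

View pics/d2.png

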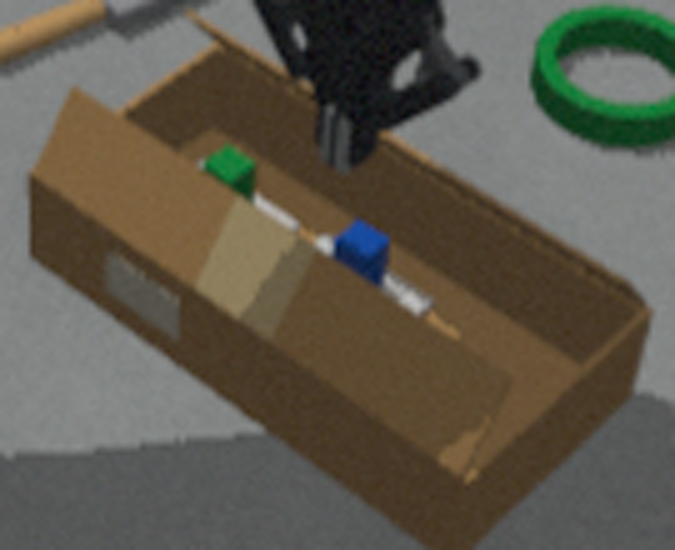

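Request:
{"fn": "play_rows", "kwargs": {"plan": [0,0,0.1,0.005,0,0.005,0,0,0,0.1,0.02,0,0.005,0,0,0,0.1,0.03,0,0.005,0,0,0,0.1,0.04,0,0.003,0,0,0,0.1,0.05,0,0.001,0,0,0,0.1,0.06,0,0.0,0]}}

```text
clock: 5.42
position: [0.4741, -0.2827, 0.1048]
ee_rot: [-0.088, 0.996, 0.0, 0.0]
ft_force: [1.9, -0.3, 0.1]
grip_width: -0.001
grasp_force: 0.0
```

```bash
python3 shot.py w3
python3 - <<'E'
from h import *
im=viewer.camera("side");b=cv2.resize(im[185:295,245:380],(675,550),interpolation=cv2.INTER_CUBIC)
w=cv2.imread("pics/w3.png");w=cv2.resize(w,(400,300))
c=np.zeros((600,800,3),np.uint8);c[:300,:400]=w;c[:330,400:]=cv2.resize(b[:,:,::-1],(400,330))
cv2.imwrite("pics/d3.png",c[:330])
E
```

```text
5.425 [ 0.4741 -0.2827  0.1048] [[-0.984, -0.176, 0.001], [-0.176, 0.984, 0.0], [-0.001, -0.0, -1.0]] [-0.12  0.31  0.68  1.83 -0.22  1.08  2.39] [ 1.9 -0.3  0.1] -0.0014757932250102034
green [([45.25, 8.17], [27, 0, 37, 19, 618]), ([353.49, 281.59], [341, 270, 24, 27, 462]), ([55.35, 301.94], [42, 286, 28, 33, 472]), ([4.85, 380.35], [0, 376, 13, 8, 46])]
blue [([29.03, 361.43], [0, 327, 71, 57, 2666])]
yellow []
```

View pics/d3.png

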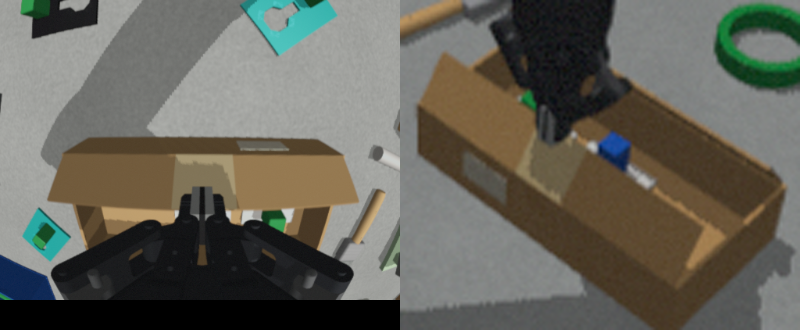

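The wrist and side views show the fingertips over the flap's outer face, so they passed above its edge. I'll compute the true tip position and the flap's current angle.

Run:
```python
from h import *
import pickle
o=status.get_obs();m=viewer.camera_model("wrist")
R0=Ro.from_quat(o["ee_rot"])
w=cv2.imread("pics/w1.png");g=w[225:260,258].astype(int).sum(1);print(g.tolist())
m1=pickle.load(open("pics/w1.pkl","rb"))
Rt=np.array(m1["R"]);c=-Rt.T@m1["t"]
# w1 tool pose
p1=np.array([.5347,-.2681,.2995]);R1=Ro.from_quat([-.091,.99585,0,0]).as_matrix()
for v in(236,240,244):
    oo,d=rayf(m1,258,v);O=R1.T@(oo-p1);D=R1.T@d
    print(v,O.round(4),[round((O+D*(x-O[0])/D[0])[2],4) for x in(-.011,0,.011)])
def pf(m,X):
    c=np.array(m["R"])@X+np.array(m["t"]);r=np.hypot(c[0],c[1]);th=np.arctan2(r,c[2]);return np.round((m["cx"]+m["fx"]*th*c[0]/r,m["cy"]+m["fy"]*th*c[1]/r))
yaw=.181
def C(x,y,z):return np.array([.534+x*np.cos(yaw)-y*np.sin(yaw),-.2705+x*np.sin(yaw)+y*np.cos(yaw),z])
m=pickle.load(open("pics/w3.pkl","rb"))
for a in(.6,.9,1.2,1.57,1.8):
  print(a,[pf(m,C(-.072+.052*np.cos(a),y,.065+.052*np.sin(a))) for y in(-.14,.14)])
print("hinge",[pf(m,C(-.072,y,.065)) for y in(-.14,.14)])
```

```text
[413, 411, 410, 415, 416, 416, 410, 420, 422, 424, 418, 418, 413, 332, 147, 52, 45, 27, 50, 26, 29, 51, 48, 28, 35, 30, 45, 40, 33, 46, 29, 40, 28, 41, 44]
236 [ 0.08   -0.0022 -0.1554] [np.float64(0.0302), np.float64(0.0077), np.float64(-0.0147)]
240 [ 0.08   -0.0022 -0.1554] [np.float64(0.024), np.float64(0.0023), np.float64(-0.0194)]
244 [ 0.08   -0.0022 -0.1554] [np.float64(0.0182), np.float64(-0.0028), np.float64(-0.0238)]
0.6 [array([ 78., 267.]), array([445., 266.])]
0.9 [array([ 67., 263.]), array([457., 261.])]
1.2 [array([ 57., 251.]), array([467., 249.])]
1.57 [array([ 47., 228.]), array([477., 226.])]
1.8 [array([ 44., 210.]), array([480., 209.])]
hinge [array([ 85., 201.]), array([438., 200.])]
```

Run:
```python
from h import *
m=viewer.camera_model("side")
for (u,v),a in(((314,219),(.5353,-.2717)),((295,231.7),(.4741,-.2827))):
    o,d=ray(m,u,v);A=np.array([*a,0.1]);
    x,e=tri((o,d),(A,np.array([0,0,1.])));print(x,e)
# wrist: project candidate tip points
o=status.get_obs();mw=viewer.camera_model("wrist");R0=Ro.from_quat(o["ee_rot"])
for x in(-.011,0,.011):
  for z in(-.017,0,.014):
    X=R0.apply([x,0,z])+o["position"];c=np.array(mw["R"])@X+np.array(mw["t"]);r=np.hypot(c[0],c[1]);th=np.arctan2(r,c[2]);print(x,z,round(mw["cy"]+mw["fy"]*th*c[1]/r,1))
print(np.array(mw["R"])@R0.as_matrix())
```

```text
[ 0.53718504 -0.27359248  0.11258931] [0.0027, 0.0027]
[ 0.47385419 -0.28247894  0.1124262 ] [0.0003, 0.0003]
-0.011 -0.017 273.3
-0.011 0 257.9
-0.011 0.014 247.0
0 -0.017 256.2
0 0 241.7
0 0.014 231.6
0.011 -0.017 237.9
0.011 0 224.6
0.011 0.014 215.4
[[ 8.76358203e-04  9.99999610e-01 -1.13651829e-04]
 [-9.49727195e-01  7.96719681e-04 -3.13077659e-01]
 [-3.13077446e-01  3.82306408e-04  9.49727522e-01]]
```

Request:
{"fn": "play_rows", "kwargs": {"plan": [0,0,0,0,0,-0.05,0,0,0,0,-0.03,0,-0.05,0,0,0,0,-0.06,0,-0.05,0,0,0,0,-0.06,0,-0.02,0,0,0,0,-0.06,0,0.01,0,0,0,0,-0.06,0,0.03,0,0,0,0,-0.06,0,0.03,0,0,0,0,-0.05,0,0.03,0,0,0,0,-0.04,0,0.03,0,0,0,0,-0.03,0,0.029,0,0,0,0,-0.022,0,0.027,0,0,0,0,-0.015,0,0.025,0,0,0,0,-0.015,0,0.025,0]}}

```text
clock: 7.15
position: [0.4889, -0.2801, 0.0797]
ee_rot: [-0.088, 0.996, 0.0, 0.0]
ft_force: [-0.2, 0.5, -0.3]
grip_width: 0.002
grasp_force: 0.0
```

```bash
cat > two.py <<'E'
import sys
from h import *
im=viewer.camera("side");b=im[185:295,245:380,::-1];cv2.imwrite("pics/side_last.png",im[:,:,::-1])
w=cv2.resize(cv2.imread(f"pics/{sys.argv[1]}.png"),(400,300))
c=np.zeros((330,800,3),np.uint8);c[:300,:400]=w;c[:,400:]=cv2.resize(b,(400,330),interpolation=cv2.INTER_CUBIC)
cv2.imwrite(f"pics/{sys.argv[1]}_2.png",c)
E
python3 shot.py w4; python3 two.py w4;python3 -c "
from workcell import manip;print(manip.tip_extent)"
```

```text
7.15 [ 0.4889 -0.2801  0.0797] [[-0.984, -0.176, 0.0], [-0.176, 0.984, 0.0], [-0.0, 0.0, -1.0]] [-0.11  0.37  0.66  1.82 -0.26  1.04  2.4 ] [-0.2  0.5 -0.3] 0.0018285545396721596
green [([33.8, 1.94], [29, 0, 12, 5, 35]), ([361.03, 280.8], [343, 263, 35, 40, 863]), ([41.37, 304.47], [27, 288, 30, 34, 539])]
blue [([23.77, 365.17], [0, 335, 60, 49, 1963])]
yellow []
0.014
```

View pics/w4_2.png

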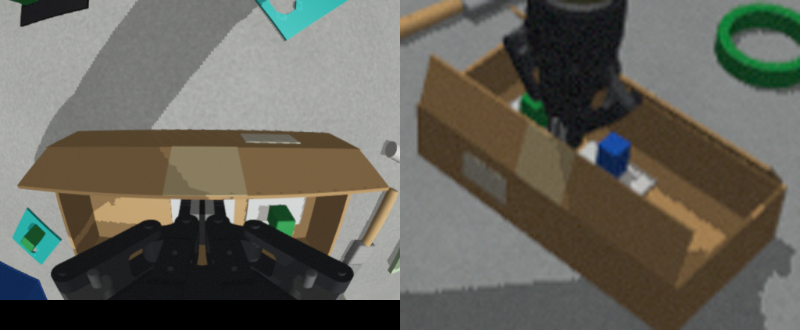

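The finger is now inside and is raising the near flap, which is at about 1.3 rad. I'll keep pushing outward.

Request:
{"fn": "play_rows", "kwargs": {"plan": [0,0,0,0.006,0,-0.006,0,0,0,0,0.013,0,-0.01,0,0,0,0,0.02,0,-0.01,0,0,0,0,0.027,0,-0.01,0,0,0,0,0.032,0,-0.01,0,0,0,0,0.032,0,-0.006,0,0,0,0,0.032,0,-0.004,0]}}

```text
clock: 8.12
position: [0.4579, -0.2854, 0.0831]
ee_rot: [-0.089, 0.996, 0.0, -0.0]
ft_force: [0.8, 0.4, 1.0]
grip_width: -0.002
grasp_force: 0.4
```

```bash
python3 shot.py w5; python3 two.py w5
```

```text
8.125 [ 0.4579 -0.2854  0.0831] [[-0.984, -0.176, -0.0], [-0.176, 0.984, 0.0], [0.0, 0.0, -1.0]] [-0.11  0.31  0.68  1.88 -0.23  1.03  2.41] [0.8 0.4 1. ] -0.001756163790176921
green [([430.02, 4.74], [418, 0, 26, 15, 227]), ([29.68, 19.03], [10, 6, 40, 27, 851]), ([355.97, 291.0], [349, 289, 13, 7, 37]), ([51.51, 322.77], [38, 307, 28, 33, 476])]
blue [([258.43, 325.54], [252, 314, 14, 22, 233]), ([24.37, 368.95], [0, 343, 63, 41, 1614])]
yellow []
```

View pics/w5_2.png

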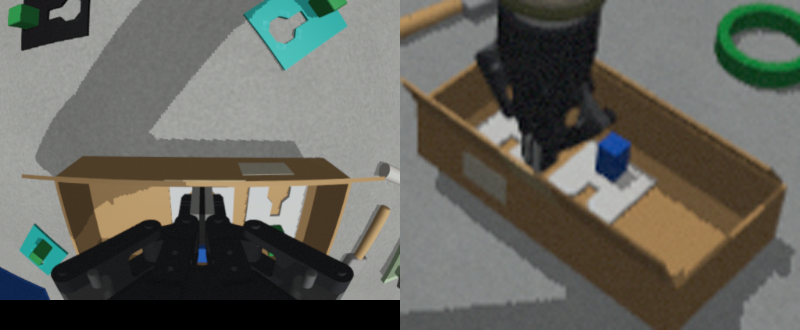

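The near flap is edge-on to the wrist camera, at about 2.0 rad. I'll lower the tips and push a little further out.

Request:
{"fn": "play_rows", "kwargs": {"plan": [0,0,0,0.0,0,0.003,0,0,0,0,0.001,0,0.006,0,0,0,0,0.001,0,0.009,0,0,0,0,0.001,0,0.012,0,0,0,0,0.001,0,0.012,0]}}

```text
clock: 8.85
position: [0.4567, -0.2856, 0.0711]
ee_rot: [-0.088, 0.996, 0.0, -0.0]
ft_force: [0.6, 0.4, 0.2]
grip_width: -0.001
grasp_force: 0.0
```

Request:
{"fn": "play_rows", "kwargs": {"plan": [0,0,0,0,0,0.004,0,0,0,0,0,0,0.004,0,0,0,0,-0.03,0,-0.006,0,0,0,0,-0.08,0,-0.006,0,0,0,0,-0.09,0,-0.006,0,0,0,0,-0.1,0,-0.006,0,0,0,0,-0.11,0,-0.007,0,0,0,0,-0.12,0,-0.009,0,0,0,0,-0.128,0,-0.012,0,0,0,0,-0.136,0,-0.014,0,0,0,0,-0.144,0,-0.014,0,0,0,0,-0.15,0,-0.012,0,0,0,0,-0.155,0,-0.009,0,0,0,0,-0.156,0,-0.006,0,0,0,0,-0.156,0,-0.003,0,0,0,0,-0.156,0,0.0,0,0,0,0,-0.156,0,0.004,0,0,0,0,-0.156,0,0.004,0]}}

```text
clock: 11.1
position: [0.6102, -0.2581, 0.067]
ee_rot: [-0.088, 0.996, 0.0, -0.0]
ft_force: [0.8, 0.2, 0.2]
grip_width: -0.001
grasp_force: 0.0
```

Request:
{"fn": "play_rows", "kwargs": {"plan": [0,0,0,0.03,0,-0.02,0,0,0,0,0.06,0,-0.07,0,0,0,0,0.12,0,-0.12,0,0,0,0,0.12,0,-0.17,0,0,0,0,0.12,0,-0.2,0.6,0,0,0,0.12,0,-0.2,0.6,0,0,0,0.12,0,-0.2,0.6]}}

```text
clock: 11.98
position: [0.4921, -0.2791, 0.2667]
ee_rot: [-0.089, 0.996, 0.0, -0.0]
ft_force: [0.5, -0.4, -0.8]
grip_width: 0.6
grasp_force: 0.0
```

```bash
python3 shot.py w6; python3 two.py w6
```

```text
11.975 [ 0.4921 -0.2791  0.2667] [[-0.984, -0.176, -0.001], [-0.176, 0.984, 0.0], [0.001, 0.001, -1.0]] [-0.19  0.2   0.73  1.58 -0.14  1.41  2.3 ] [ 0.5 -0.4 -0.8] 0.5995204569631709
green [([354.35, 13.82], [344, 5, 21, 19, 217]), ([114.84, 21.24], [105, 13, 22, 17, 288]), ([320.86, 208.22], [314, 201, 15, 15, 207]), ([104.52, 234.82], [94, 224, 22, 23, 253]), ([50.46, 316.85], [27, 305, 48, 25, 375]), ([257.26, 319.37], [229, 304, 54, 33, 610]), ([48.8, 327.89], [31, 318, 38, 20, 281])]
blue [([258.39, 209.48], [251, 199, 15, 21, 284]), ([39.9, 304.51], [0, 265, 98, 91, 4678]), ([15.62, 365.58], [0, 343, 41, 41, 1200])]
yellow [([160.99, 336.01], [153, 331, 15, 11, 126])]
```

View pics/w6_2.png

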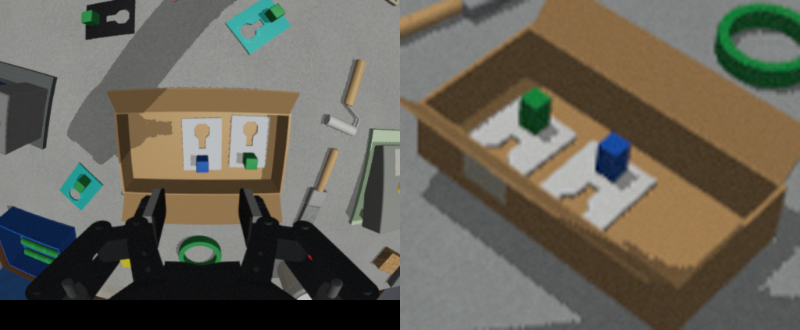

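Both flaps are folded out. The plates lie flat, with the blue handle at (258,209) and the green at (321,208) in w6. Next I'll work out the grasp points.

```bash
cat >> h.py <<'E'
yaw=.181
def C(x,y,z):return np.array([.534+x*np.cos(yaw)-y*np.sin(yaw),-.2705+x*np.sin(yaw)+y*np.cos(yaw),z])
def toC(p):
    d=np.array(p)[:2]-[.534,-.2705];return np.array([d[0]*np.cos(yaw)+d[1]*np.sin(yaw),-d[0]*np.sin(yaw)+d[1]*np.cos(yaw)])
E
python3 - <<'E'
from h import *
import pickle;m=pickle.load(open("pics/w6.pkl","rb"));W=cv2.imread("pics/w6.png")[:,:,::-1]
D=cv2.imread("pics/side_last.png")[:,:,::-1];md=viewer.camera_model("side")
bb={"green":(314,201,15,15),"blue":(251,199,15,21)}
for c,(x,y,w,h) in bb.items():
    p=onz(*rayf(m,x+w/2-.5,y+h-.5),.045);print(c,"far edge",toC(p).round(4),"->ctr x",round(toC(p)[0]-.011,4))
    print(" side",[(b[0],b[1]) for b in blobs(D,c,(245,190,370,290),30)])
# white plates
hsv=cv2.cvtColor(W,cv2.COLOR_RGB2HSV);k=cv2.inRange(hsv,(0,0,120),(180,45,255));z=np.zeros_like(k);z[145:225,225:350]=k[145:225,225:350]
n,l,s,cc=cv2.connectedComponentsWithStats(z)
for i in range(1,n):
    if s[i][4]>300:
        q=np.argwhere(l==i)[:,::-1];P=np.array([toC(onz(*rayf(m,*p),.009)) for p in q]).astype(np.float32)
        print(s[i],cv2.minAreaRect(P*1000),(P.min(0)*1000).round(),(P.max(0)*1000).round())
# mould flap check & goto poses
R=down(yaw);print(rel(C(.02,-.002,.15),R),rel(C(.02,-.002,.03),R))
E
```

```text
green far edge [0.0314 0.0841] ->ctr x 0.0204
 side [([360.33, 200.05], [352, 190, 18, 24, 173]), ([290.31, 217.92], [286, 214, 10, 8, 48])]
blue far edge [ 0.0366 -0.0034] ->ctr x 0.0256
 side [([316.29, 236.61], [311, 229, 12, 16, 129])]
[ 293  147   53   68 2484] ((-7.246002197265625, 85.28312683105469), (72.8790054321289, 100.83594512939453), 88.38336181640625) [-58.  48.] [ 44. 123.]
[ 233  151   51   67 2655] ((-2.2483901977539062, -2.8115692138671875), (101.02189636230469, 72.52062225341797), 0.6918534636497498) [-52. -39.] [48. 34.]
[0.0542, -0.1027, -0.2133, -0.0631, -0.0011, 0.1161] [0.0542, -0.1027, -0.2133, -0.0633, -0.0012, 0.2361]
```

Run:
```python
from h import *
R=down(yaw+.012);print(rel(C(.027,-.003,.12),R),rel(C(.027,-.003,.03),R))
```

```text
[0.0548, -0.1023, -0.9009, -0.0702, -0.0021, 0.1461] [0.0548, -0.1023, -0.9009, -0.0703, -0.0021, 0.2361]
```

Request:
{"fn": "play_rows", "kwargs": {"plan": [0,-0.1,-0.9,-0.07,-0.002,0.03,0.6,0,-0.1,-0.9,-0.07,-0.002,0.08,0.6,0,-0.1,-0.9,-0.07,-0.002,0.13,0.6,0,-0.1,-0.9,-0.07,-0.002,0.18,0.6,0,-0.1,-0.9,-0.07,-0.002,0.21,0.6,0,-0.1,-0.9,-0.07,-0.002,0.23,0.6,0,-0.1,-0.9,-0.07,-0.002,0.236,0.6,0,-0.1,-0.9,-0.07,-0.002,0.236,0.6]}}

```text
clock: 13.08
position: [0.5619, -0.2693, 0.0319]
ee_rot: [-0.096, 0.995, -0.0, 0.001]
ft_force: [0.3, -1.0, 0.2]
grip_width: 0.597
grasp_force: 0.0
```

```bash
python3 shot.py w7
python3 - <<'E'
from h import *
# two views in one: wrist crop + side crop enlarged
w=cv2.imread("pics/w7.png");s=viewer.camera("side")[190:270,270:370,::-1]
c=np.zeros((320,800,3),np.uint8);c[:300,:400]=cv2.resize(w,(400,300));c[:,400:]=cv2.resize(s,(400,320),interpolation=cv2.INTER_CUBIC);cv2.imwrite("pics/w7_2.png",c)
E
```

```text
13.075 [ 0.5619 -0.2693  0.0319] [[-0.981, -0.192, 0.002], [-0.192, 0.981, 0.0], [-0.002, -0.0, -1.0]] [-0.1   0.56  0.62  1.69 -0.37  1.01  2.41] [ 0.3 -1.   0.2] 0.5972171293504086
green [([412.98, 217.52], [406, 214, 14, 9, 40]), ([409.12, 239.4], [391, 217, 37, 41, 1024]), ([3.88, 262.12], [0, 248, 12, 29, 204])]
blue [([263.59, 240.57], [245, 213, 39, 55, 2014]), ([10.58, 364.58], [0, 335, 31, 49, 935])]
yellow []
```

View pics/w7_2.png

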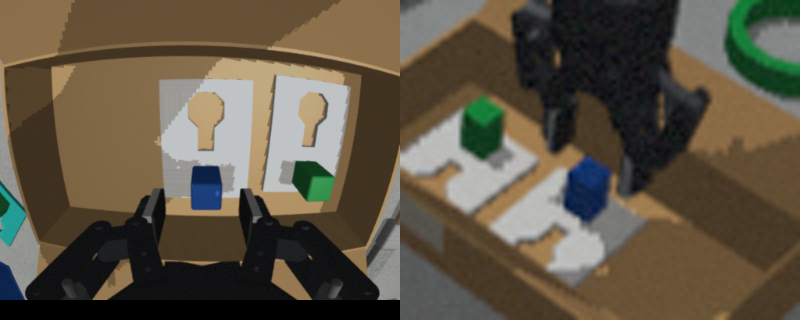

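The open fingers straddle the blue handle, with pads at (150,215) and (250,215) and the handle at (206,190) in the left view. I'll check the real tip height.

Run:
```python
from h import *
m=viewer.camera_model("side");o=status.get_obs();R0=Ro.from_quat(o["ee_rot"])
for off,(u,v) in((-.03,(330,237.5)),(.03,(270+155/4,190+150/4))):
    A=R0.apply([0,off,0])+o["position"];x,e=tri(ray(m,u,v),(A,np.array([0,0,1.])));print(off,A.round(4),x.round(4),e)
```

```text
-0.03 [ 0.5681 -0.2989  0.0327] [ 0.5709 -0.302   0.0508] [0.0042, 0.0042]
0.03 [ 0.5566 -0.24    0.0327] [ 0.5572 -0.2406  0.0436] [0.0008, 0.0008]
```

Request:
{"fn": "play_rows", "kwargs": {"plan": [0,0,0,0,0,0.01,0.6,0,0,0,0,0,0.018,0.6,0,0,0,0,0,0.024,0.6,0,0,0,0,0,0.024,0.6]}}

```text
clock: 13.68
position: [0.5612, -0.2689, 0.0068]
ee_rot: [-0.096, 0.995, 0.0, 0.0]
ft_force: [-1.6, -0.2, -0.3]
grip_width: 0.601
grasp_force: 0.0
```

Request:
{"fn": "play_rows", "kwargs": {"plan": [0,0,0,0,0,0,0.3,0,0,0,0,0,0,0.1,0,0,0,0,0,0,0.1,0,0,0,0,0,0,0.1,0,0,0,0,0,0,0.1], "squeeze": 60}}

```text
clock: 14.3
position: [0.562, -0.2691, 0.0079]
ee_rot: [-0.096, 0.995, 0.0, 0.001]
ft_force: [-0.3, 1.2, 4.7]
grip_width: 0.246
grasp_force: 59.9
```

Request:
{"fn": "play_rows", "kwargs": {"plan": [0,0,0,0,0,-0.01,0.1,0,0,0,0,0,-0.03,0.1,0,0,0,0,0,-0.07,0.1,0,0,0,0,0,-0.12,0.1,0,0,0,0,0,-0.17,0.1,0,0,0,0,0,-0.21,0.1,0,0,0,0,0,-0.23,0.1,0,0,0,0,0,-0.23,0.1]}}

```text
clock: 15.3
position: [0.5616, -0.2698, 0.2399]
ee_rot: [-0.096, 0.995, -0.001, 0.003]
ft_force: [-0.1, 0.5, -1.7]
grip_width: 0.24
grasp_force: 59.2
```

```bash
cat > hold.py <<'E'
import sys
from h import *
o=status.get_obs();m=viewer.camera_model("wrist");W=viewer.camera("wrist");cv2.imwrite(f"pics/{sys.argv[1]}.png",W[:,:,::-1])
print(o["clock"],o["position"].round(4),o["grip_width"].round(3),o["grasp_force"].round(1))
R0=Ro.from_quat(o["ee_rot"]);zt=float(sys.argv[2]) if len(sys.argv)>2 else -.001
hsv=cv2.cvtColor(W,cv2.COLOR_RGB2HSV);k=cv2.inRange(hsv,(0,0,150),(180,35,255))
def tool(p):
    O,D=rayf(m,*p);O=R0.inv().apply(O-o["position"]);D=R0.inv().apply(D);return (O+D*(zt-O[2])/D[2])[:2]*1000
k[:, :120]=0;k[:,400:]=0;k[270:]=0
n,l,s,cc=cv2.connectedComponentsWithStats(k)
for i in range(1,n):
    if s[i][4]>900:
        q=(l==i).astype(np.uint8);ct,hi=cv2.findContours(q,cv2.RETR_CCOMP,cv2.CHAIN_APPROX_NONE)
        P=np.array([tool(p) for p in np.argwhere(q)[:,::-1]],np.float32)
        print(s[i],cv2.minAreaRect(P),P.min(0).round(1),P.max(0).round(1))
        for c,h in zip(ct,hi[0]):
            if h[3]>=0 and len(c)>25:
                H=np.array([tool(p) for p in c[:,0]]);print(" inner",len(c),H.min(0).round(1),H.max(0).round(1))
E
python3 hold.py h1
```

```text
Traceback (most recent call last):
  File "hold.py", line 4, in <module>
    print(o["clock"],o["position"].round(4),o["grip_width"].round(3),o["grasp_force"].round(1))
                                            ^^^^^^^^^^^^^^^^^^^^^
AttributeError: 'float' object has no attribute 'round'
```

```bash
sed -i 's/o\["grip_width"\].round(3),o\["grasp_force"\].round(1)/o["grip_width"],o["grasp_force"]/' hold.py; python3 hold.py h2
```

```text
15.35 [ 0.5611 -0.2693  0.2381] 0.24538147810921077 59.22513127326965
[  195    98   161   172 12703] ((34.495399475097656, 5.166339874267578), (100.90658569335938, 83.95669555664062), 5.750323295593262) [-18.9 -37.1] [81.8 49.2]
 inner 114 [ 41.6 -23.4] [ 70.6 -19.6]
 inner 84 [ 48.8 -26.8] [ 70.6 -24.1]
 inner 226 [ 22.7 -16.4] [70.9 13.2]
 inner 80 [58.3 34.6] [77.6 41.6]
```

```bash
cat >> hold.py <<'E'
            if h[3]>=0 and len(c)>150 and len(c)<320:
                for a,b in((24,30),(30,36),(36,42)):
                    S=H[(H[:,0]>a)&(H[:,0]<b)];print("  slot",a,((S[S[:,1]>np.median(S[:,1])][:,1].mean()+S[S[:,1]<=np.median(S[:,1])][:,1].mean())/2).round(2),(S[:,1].max()-S[:,1].min()).round(1))
                S=H[H[:,0]>50];print("  circle",((S.min(0)+S.max(0))/2).round(2),(S.max(0)-S.min(0)).round(1),cv2.minEnclosingCircle(S.astype(np.float32)))
E
sed -i 's/k=cv2.inRange(hsv,(0,0,150)/k=cv2.inRange(hsv,(0,0,165)/' hold.py
python3 hold.py h3|grep -A9 "circ\|slot"
python3 - <<'E'
from h import *
# approach pose above blue stud
ym=.194;sl=.349;st=np.array([.5125,.2838,.075]);ex=np.array([np.cos(ym)*np.cos(sl),np.sin(ym)*np.cos(sl),np.sin(sl)]);nz=np.array([-np.cos(ym)*np.sin(sl),-np.sin(ym)*np.sin(sl),np.cos(sl)])
R=down(ym,sl);print(R.as_matrix().round(3))
print(rel([.53,-.1,.26],R),rel(st+ex*.056+nz*.10,R))
E
```

```text
[[-0.922 -0.193  0.336]
 [-0.181  0.981  0.066]
 [-0.342 -0.    -0.94 ]]
[0.0413, -19.9716, -0.0864, -0.0022, 0.1716, -0.0233] [0.0413, -19.9716, -0.0864, -0.0769, 0.5516, 0.0489]
```

Request:
{"fn": "play_rows", "kwargs": {"plan": [0,0,0,0,0.05,-0.02,0.1,0,0,0,-0.01,0.11,-0.03,0.1,0,0,0,-0.02,0.17,-0.03,0.1,0,-5,0,-0.03,0.23,-0.03,0.1,0,-10,0,-0.04,0.29,-0.03,0.1,0,-15,0,-0.05,0.35,-0.03,0.1,0,-20,0,-0.06,0.41,-0.02,0.1,0,-20,0,-0.07,0.47,0.0,0.1,0,-20,0,-0.077,0.52,0.02,0.1,0,-20,0,-0.077,0.552,0.04,0.1,0,-20,0,-0.077,0.552,0.049,0.1,0,-20,0,-0.077,0.552,0.049,0.1]}}

```text
clock: 16.95
position: [0.5307, 0.286, 0.187]
ee_rot: [-0.095, 0.98, 0.016, 0.173]
ft_force: [0.2, 0.2, -1.7]
grip_width: 0.246
grasp_force: 64.2
```

```bash
sed -i 's/(0,0,165)/(0,0,150)/' hold.py; python3 hold.py h4
python3 - <<'E'
from h import *
im=cv2.imread("pics/h4.png")[:,:,::-1]
for c in HUE:print(c,blobs(im,c,(0,0,512,384),30))
o=status.get_obs();print(o["joint_pos"].round(2),Ro.from_quat(o["ee_rot"]).as_matrix().round(3))
cv2.imwrite("pics/h4b.png",cv2.resize(im[:,:,::-1],(800,600)))
E
```

```text
16.95 [0.5307 0.286  0.187 ] 0.24637680427449413 64.18493628501892
[ 167    0  233   28 4116] ((131.73458862304688, 13.160533905029297), (126.21250915527344, 16.778043746948242), 87.47506713867188) [125.7 -50.1] [142.9  75.8]
[ 150   25  102   40 3049] ((110.19148254394531, -32.51438903808594), (53.6612434387207, 20.158445358276367), 89.90190887451172) [100.1 -59.4] [120.3  -5.7]
[  200   100   200   170 10444] ((48.9051513671875, 30.547924041748047), (75.20892333984375, 118.95370483398438), 58.58494567871094) [-18.8 -32.1] [80.6 81. ]
green [([354.6, 130.12], [340, 114, 32, 34, 773])]
blue [([259.8, 132.62], [242, 121, 37, 26, 699]), ([258.27, 261.66], [236, 228, 46, 66, 2733]), ([32.59, 332.91], [0, 271, 110, 113, 6164]), ([150.59, 326.07], [146, 322, 11, 10, 44]), ([264.02, 332.68], [238, 327, 49, 13, 367]), ([164.74, 359.03], [136, 337, 50, 47, 398]), ([351.98, 358.95], [332, 337, 50, 47, 396])]
yellow [([159.28, 130.62], [143, 113, 33, 36, 880])]
[-0.88  0.06  0.23  1.89  0.18  0.88  1.01] [[-0.922 -0.19   0.337]
 [-0.179  0.982  0.064]
 [-0.343 -0.001 -0.939]]
```

View pics/h4b.png

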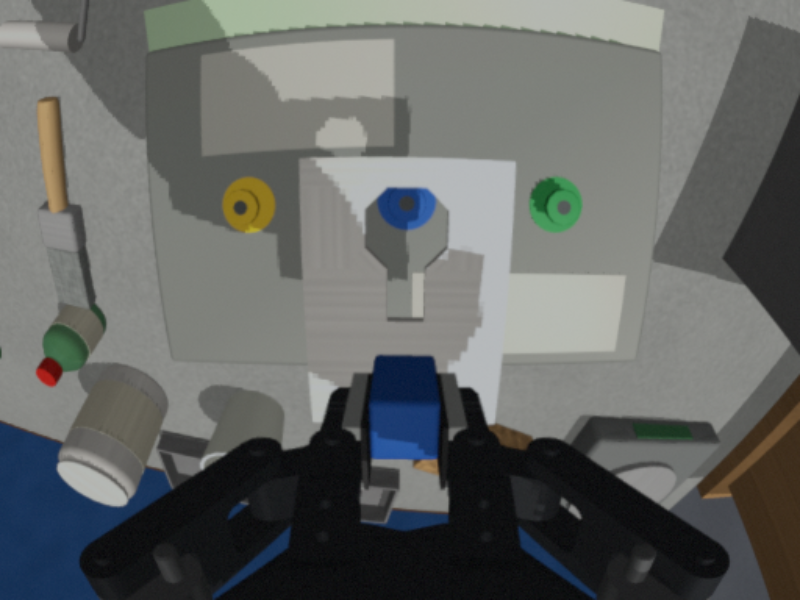

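The view down the slope is clear. The blue stud shows through the plate's hole with its centre dot at (406,204). The other dots are yellow (240,208) and green (563,208). The hole spans columns 365–449 with its widest row at about 228, and the slot spans 387–424 and ends at row 320.

Run:
```python
from h import *
o=status.get_obs();m=viewer.camera_model("wrist");R0=Ro.from_quat(o["ee_rot"]);p0=o["position"];s=1/1.5625
nzl=lambda y:np.array([-np.cos(y)*np.sin(.349),-np.sin(y)*np.sin(.349),np.cos(.349)])
H={}
for n,p in dict(y=(240.5,208),b=(406,204),g=(563.5,208)).items():
    H[n]=onz(*rayf(m,p[0]*s,p[1]*s),.075+.014*np.cos(.349))
d=H["g"]-H["y"];ym=np.arctan2(-d[0],d[1]);print("yaw",ym,np.linalg.norm(d),[np.linalg.norm(H["b"]-H[k]) for k in "yg"])
for k in H:
    st=H[k]-.014*nzl(ym);print(k,"stud",st.round(4),"tool",R0.inv().apply(st-p0).round(4))
def tool(p,zt=-.001):
    O,D=rayf(m,p[0]*s,p[1]*s);O=R0.inv().apply(O-p0);D=R0.inv().apply(D);return ((O+D*(zt-O[2])/D[2])*1000).round(1)
for n,p in dict(holeL=(365,228),holeR=(449,228),holetop=(406,186),slotL=(387,300),slotR=(424.5,300),slotend=(406,320),pTL=(300,157),pTR=(516,161),pL=(312,420),pR=(495,420)).items():print(n,tool(p))
```

```text
yaw 0.19178246994072723 0.17446449799396702 [np.float64(0.08944155891250166), np.float64(0.08502295882633808)]
y stud [0.531 0.194 0.075] tool [ 0.0555 -0.0902  0.1003]
b stud [0.514  0.2818 0.075 ] tool [ 0.0555 -0.0007  0.1002]
g stud [0.4977 0.3652 0.075 ] tool [0.0556 0.0843 0.1001]
holeL [ 56.3 -14.9  -1. ]
holeR [56.3 13.3 -1. ]
holetop [70.3 -1.2 -1. ]
slotL [30.9 -7.7 -1. ]
slotR [30.9  5.3 -1. ]
slotend [23.5 -1.1 -1. ]
pTL [ 80.8 -36.4  -1. ]
pTR [79.6 35.5 -1. ]
pL [-18.8 -38.1  -1. ]
pR [-18.8  34.2  -1. ]
```

Request:
{"fn": "play_rows", "kwargs": {"plan": [0,0,-0.9,-0.001,0.001,0.02,0.1,0,0,-0.9,-0.001,0.001,0.04,0.1,0,0,-0.9,-0.001,0.001,0.06,0.1,0,0,-0.9,-0.001,0.001,0.072,0.1,0,0,-0.9,-0.001,0.001,0.08,0.1,0,0,-0.9,-0.001,0.001,0.086,0.1,0,0,-0.9,-0.001,0.001,0.09,0.1,0,0,-0.9,-0.001,0.001,0.09,0.1]}}

```text
clock: 18.0
position: [0.5623, 0.2945, 0.1044]
ee_rot: [-0.102, 0.979, 0.015, 0.174]
ft_force: [-0.5, -1.0, -2.3]
grip_width: 0.24
grasp_force: 64.4
```

```bash
cat > chk.py <<'E'
import sys
from h import *
o=status.get_obs();R0=Ro.from_quat(o["ee_rot"])
print(o["position"].round(4),"F tool",R0.inv().apply(o["ft_force"]).round(1),"grip",o["grip_width"],o["grasp_force"])
st={"b":[.514,.2818,.075],"g":[.4977,.3652,.075],"y":[.531,.194,.075]}[sys.argv[1]]
print("stud in tool",R0.inv().apply(np.array(st)-o["position"]).round(4),"tool-z err",(R0.inv()*down(.192,.349)).as_rotvec().round(4))
E
python3 chk.py b
```

```text
[0.5623 0.2945 0.1044] F tool [ 1.5 -0.8  1.9] grip 0.23999095120504477 64.36124324798584
stud in tool [ 0.0569 -0.0023  0.0105] tool-z err [0.0002 0.0018 0.0164]
```

Request:
{"fn": "play_rows", "kwargs": {"plan": [0,0,0,0,0,0.002,0.1,0,0,0,0,0,0.004,0.1,0,0,0,0,0,0.005,0.1,0,0,0,0,0,0.006,0.1,0,0,0,0,0,0.007,0.1,0,0,0,0,0,0.007,0.1]}}

```text
clock: 18.75
position: [0.5642, 0.2949, 0.099]
ee_rot: [-0.102, 0.979, 0.016, 0.174]
ft_force: [-13.9, -7.5, 16.3]
grip_width: 0.24
grasp_force: 67.2
```

```bash
python3 chk.py b
```

```text
[0.5642 0.2949 0.099 ] F tool [  8.7  -4.6 -20.5] grip 0.24018675049584845 67.17341780662537
stud in tool [ 0.0569 -0.0024  0.0048] tool-z err [0.0005 0.0013 0.0161]
```

Request:
{"fn": "play_rows", "kwargs": {"plan": [0,0,0,0,0,-0.0015,0.1,0,0,0,0.003,0,-0.0015,0.1,0,0,0,0.008,0,-0.0015,0.1,0,0,0,0.013,0,-0.0015,0.1,0,0,0,0.018,0,-0.0015,0.1,0,0,0,0.022,0,-0.0015,0.1,0,0,0,0.025,0,-0.0015,0.1,0,0,0,0.027,0,-0.0015,0.1,0,0,0,0.028,0,-0.0015,0.1,0,0,0,0.028,0,-0.0015,0.1]}}

```text
clock: 20.0
position: [0.5384, 0.2894, 0.0897]
ee_rot: [-0.102, 0.979, 0.015, 0.174]
ft_force: [1.3, -0.0, -1.6]
grip_width: 0.245
grasp_force: 64.3
```

```bash
python3 chk.py b
```

```text
[0.5384 0.2894 0.0897] F tool [-0.7 -0.3  2. ] grip 0.24481296207105643 64.25484538078308
stud in tool [ 0.029  -0.0023  0.0051] tool-z err [0.0003 0.0019 0.0163]
```

Request:
{"fn": "play_rows", "kwargs": {"plan": [0,0,0,0.001,0,0.0005,0.1,0,0,0,0.002,0,0.001,0.1,0,0,0,0.002,0,0.001,0.1]}}

```text
clock: 20.38
position: [0.5381, 0.2895, 0.0894]
ee_rot: [-0.102, 0.979, 0.016, 0.175]
ft_force: [1.2, -1.7, 5.0]
grip_width: 0.245
grasp_force: 65.0
```

```bash
python3 chk.py b
```

```text
[0.5381 0.2895 0.0894] F tool [-2.5 -1.9 -4.4] grip 0.24452696059656634 65.00660061836243
stud in tool [ 0.0286 -0.0025  0.0048] tool-z err [0.0011 0.0045 0.0158]
```

Request:
{"fn": "play_rows", "kwargs": {"plan": [0,0,0,0.001,0,0,0.1,0,0,0,0.001,0,0,0.3,0,0,0,0,0,0,0.55,0,0,0,0,0,0,0.55,0,0,0,0,0,0,0.55,0,0,0,0,0,-0.02,0.55,0,0,0,0,0,-0.06,0.55,0,0,0,0,0,-0.1,0.55,0,0,0,0,0,-0.1,0.55]}}

```text
clock: 21.5
position: [0.5038, 0.2837, 0.1853]
ee_rot: [-0.102, 0.979, 0.017, 0.176]
ft_force: [-0.4, 0.3, 0.3]
grip_width: 0.549
grasp_force: 0.0
```

```bash
python3 shot.py b1
python3 - <<'E'
from h import *
import pickle
W=cv2.imread("pics/b1.png")[:,:,::-1];m=pickle.load(open("pics/b1.pkl","rb"))
st=np.array([.514,.2818,.075]);y=.192
ex=np.array([np.cos(y)*np.cos(.349),np.sin(y)*np.cos(.349),np.sin(.349)]);ey=np.array([-np.sin(y),np.cos(y),0]);n=np.cross(ex,ey)
def face(p,h):
    O,D=rayf(m,*p);t=((st+n*h-O)@n)/(D@n);X=O+D*t-st;return np.array([X@ex,X@ey])*1000
for v in (140,150,165):
    hsv=cv2.cvtColor(W,cv2.COLOR_RGB2HSV);k=cv2.inRange(hsv,(0,0,v),(180,40,255))
    nn,l,s,cc=cv2.connectedComponentsWithStats(k)
    for i in range(1,nn):
        if s[i][4]>700:
            P=np.array([face(p,.005) for p in np.argwhere(l==i)[:,::-1]],np.float32);r=cv2.minAreaRect(P)
            if abs(r[0][1])<20: print(v,s[i],np.round(r[0],1),np.round(r[1],1),round(r[2],1))
for c,st_ in blobs(W,"blue",(100,0,420,300),30): print(c,st_, face(c,.014).round(1), face((c[0],st_[1]+st_[3]-.5),.041).round(1))
E
```

```text
21.5 [0.5038 0.2837 0.1853] [[-0.917, -0.207, 0.341], [-0.194, 0.978, 0.07], [-0.348, -0.002, -0.938]] [-0.92  0.01  0.22  1.96  0.21  0.87  0.97] [-0.4  0.3  0.3] 0.5489661018291381
green [([346.89, 156.36], [333, 142, 30, 31, 670])]
blue [([256.67, 152.74], [246, 138, 22, 31, 430]), ([256.93, 196.34], [244, 177, 27, 36, 816]), ([23.95, 330.61], [0, 272, 74, 112, 4936]), ([96.3, 306.24], [92, 303, 10, 10, 37]), ([263.61, 333.9], [244, 329, 57, 11, 285]), ([150.73, 359.15], [121, 331, 51, 53, 1160]), ([367.09, 361.36], [346, 340, 51, 44, 1053])]
yellow [([160.32, 154.49], [144, 138, 32, 34, 790])]
[256.67, 152.74] [246, 138, 22, 31, 430] [-6.7  0.2] [0.6 0.4]
[256.93, 196.34] [244, 177, 27, 36, 816] [32.2  1. ] [36.7  1.1]
```

Run:
```python
from h import *
R=down(yaw);print(rel([.50,.28,.27],R),rel(C(-.02,.05,.27),R))
```

```text
[0.064, 20.2234, 1.5629, -0.0262, -0.0026, -0.0828] [0.064, 20.2234, 1.5629, 0.0673, -0.4977, -0.1153]
```

Request:
{"fn": "play_rows", "kwargs": {"plan": [0,5,0,-0.01,0,-0.04,0.55,0,10,1,-0.02,-0.01,-0.083,0.55,0,20,1.6,0,-0.07,-0.09,0.55,0,20.2,1.6,0.01,-0.13,-0.09,0.55,0,20.2,1.6,0.02,-0.19,-0.1,0.55,0,20.2,1.6,0.03,-0.25,-0.1,0.55,0,20.2,1.6,0.04,-0.31,-0.105,0.55,0,20.2,1.6,0.05,-0.37,-0.11,0.55,0,20.2,1.6,0.06,-0.43,-0.115,0.55,0,20.2,1.6,0.067,-0.48,-0.115,0.55,0,20.2,1.6,0.067,-0.498,-0.115,0.55,0,20.2,1.6,0.067,-0.498,-0.115,0.55]}}

```text
clock: 23.05
position: [0.5048, -0.227, 0.2682]
ee_rot: [-0.088, 0.996, -0.001, -0.002]
ft_force: [-0.1, 0.8, -0.5]
grip_width: 0.549
grasp_force: 0.0
```

```bash
python3 shot.py g1
python3 - <<'E'
from h import *
import pickle;m=pickle.load(open("pics/g1.pkl","rb"));W=cv2.imread("pics/g1.png")[:,:,::-1]
def pf(m,X):
    c=np.array(m["R"])@X+np.array(m["t"]);r=np.hypot(c[0],c[1]);th=np.arctan2(r,c[2]);return np.array((m["cx"]+m["fx"]*th*c[0]/r,m["cy"]+m["fy"]*th*c[1]/r))
q=np.array([pf(m,C(x,y,.004)) for x,y in((-.068,-.138),(.068,-.138),(.068,.138),(-.068,.138))],np.int32)
roi=np.zeros(W.shape[:2],np.uint8);cv2.fillPoly(roi,[q],255)
for v in(120,150):
    k=cv2.inRange(cv2.cvtColor(W,cv2.COLOR_RGB2HSV),(0,0,v),(180,45,255))&roi
    n,l,s,cc=cv2.connectedComponentsWithStats(k)
    for i in range(1,n):
        if s[i][4]>300:
            P=np.array([toC(onz(*rayf(m,*p),.009)) for p in np.argwhere(l==i)[:,::-1]],np.float32);print(v,s[i],cv2.minAreaRect(P*1000))
for c,s in blobs(W,"green",(int(q[:,0].min()),int(q[:,1].min()),int(q[:,0].max()),int(q[:,1].max())),60):
    p=onz(*rayf(m,s[0]+s[2]/2-.5,s[1]+s[3]-.5),.045);print(c,s,"far edge",toC(p).round(4))
R=down(yaw-.028);print(rel(C(.022,.0845,.008),R))
E
```

```text
23.05 [ 0.5048 -0.227   0.2682] [[-0.984, -0.176, -0.004], [-0.176, 0.984, -0.002], [0.004, -0.001, -1.0]] [-0.32  0.17  0.76  1.61 -0.12  1.41  2.19] [-0.1  0.8 -0.5] 0.5485861577831137
green [([319.35, 2.22], [312, 0, 16, 7, 72]), ([88.31, 15.12], [78, 7, 23, 16, 260]), ([287.0, 193.93], [279, 186, 16, 16, 225]), ([79.19, 222.23], [69, 212, 22, 21, 251]), ([30.82, 305.05], [10, 294, 43, 24, 326]), ([232.14, 314.84], [205, 295, 51, 43, 758]), ([34.9, 318.68], [14, 307, 43, 25, 327])]
blue [([36.77, 302.71], [0, 254, 82, 99, 4762]), ([16.22, 365.53], [0, 340, 41, 44, 1278])]
yellow [([501.73, 231.21], [496, 223, 14, 18, 178])]
120 [ 261  132   53   70 2689] ((-6.893947601318359, 85.84133911132812), (72.60008239746094, 100.44831848144531), 88.42294311523438)
150 [ 261  132   52   70 2506] ((-6.901237487792969, 85.48927307128906), (71.89590454101562, 100.44953918457031), 88.43289184570312)
[287.0, 193.93] [279, 186, 16, 16, 225] far edge [0.032  0.0838]
[-0.0341, -0.2167, 1.4873, -0.0432, 0.0353, 0.2603]
```

Request:
{"fn": "play_rows", "kwargs": {"plan": [0,-0.2,1.5,-0.043,0.035,0.03,0.5,0,-0.2,1.5,-0.043,0.035,0.08,0.5,0,-0.2,1.5,-0.043,0.035,0.13,0.5,0,-0.2,1.5,-0.043,0.035,0.18,0.5,0,-0.2,1.5,-0.043,0.035,0.21,0.5,0,-0.2,1.5,-0.043,0.035,0.225,0.5,0,-0.2,1.5,-0.043,0.035,0.235,0.5]}}

```text
clock: 23.98
position: [0.5414, -0.1828, 0.0343]
ee_rot: [-0.077, 0.997, -0.0, 0.001]
ft_force: [-0.1, -0.1, 0.4]
grip_width: 0.502
grasp_force: 0.0
```

Request:
{"fn": "play_rows", "kwargs": {"plan": [0,0,0,0,0,0.008,0.5,0,0,0,0,0,0.016,0.5,0,0,0,0,0,0.022,0.5,0,0,0,0,0,0.025,0.5,0,0,0,0,0,0.025,0.5]}}

```text
clock: 24.6
position: [0.5411, -0.1836, 0.0094]
ee_rot: [-0.077, 0.997, -0.0, 0.001]
ft_force: [-0.3, 0.2, 0.2]
grip_width: 0.499
grasp_force: 0.0
```

Request:
{"fn": "play_rows", "kwargs": {"plan": [0,0,0,0,0,0,0.3,0,0,0,0,0,0,0.1,0,0,0,0,0,0,0.1,0,0,0,0,0,0,0.1,0,0,0,0,0,0,0.1]}}

```text
clock: 25.22
position: [0.5415, -0.1836, 0.01]
ee_rot: [-0.077, 0.997, -0.0, 0.001]
ft_force: [-0.4, 1.6, 6.3]
grip_width: 0.246
grasp_force: 59.9
```

Request:
{"fn": "play_rows", "kwargs": {"plan": [0,0,0,0,0,-0.01,0.1,0,0,0,0,0,-0.03,0.1,0,0,0,0,0,-0.08,0.1,0,0,0,0,0,-0.13,0.1,0,0,0,0,0,-0.18,0.1,0,0,0,0,0,-0.22,0.1,0,0,0,0,0,-0.24,0.1,0,0,0,0,0,-0.24,0.1]}}

```text
clock: 26.22
position: [0.5411, -0.184, 0.2517]
ee_rot: [-0.077, 0.997, -0.0, 0.003]
ft_force: [-0.7, 0.7, -2.6]
grip_width: 0.241
grasp_force: 59.2
```

```bash
python3 hold.py k1 0.001
python3 - <<'E'
from h import *
st=np.array([.4977,.3652,.075]);ym=.192
ex=np.array([np.cos(ym)*np.cos(.349),np.sin(ym)*np.cos(.349),np.sin(.349)]);n=np.cross(ex,[-np.sin(ym),np.cos(ym),0])
print(rel(st+ex*.056+n*.10,down(ym,.349)))
E
```

```text
26.225 [ 0.5411 -0.184   0.2517] 0.241426069429008 59.20245587825775
[  193   101   136   169 12157] ((30.07146644592285, -1.3622322082519531), (100.1536865234375, 72.4744644165039), 0.4544641375541687) [-20.3 -37.5] [79.9 35.2]
 inner 222 [ 22.5 -15.5] [70.2 13.4]
  slot 24 -1.52 13.9
  slot 30 -1.38 13.8
  slot 36 -1.35 13.7
  circle [60.27 -1.07] [19.8 28.9] ((56.342620849609375, -1.1695666313171387), 15.517611503601074)
[-0.4184, -19.8205, -2.1702, -0.0598, 0.5497, 0.0619]
```

Request:
{"fn": "play_rows", "kwargs": {"plan": [0,0,0,0,0.05,-0.01,0.1,0,0,0,-0.005,0.11,-0.02,0.1,0,0,0,-0.01,0.17,-0.02,0.1,0,-5,0,-0.02,0.23,-0.02,0.1,0,-10,-1,-0.03,0.29,-0.02,0.1,0,-15,-2,-0.04,0.35,-0.02,0.1,-0.4,-19.8,-2.5,-0.05,0.41,-0.02,0.1,-0.4,-19.8,-2.6,-0.055,0.47,0.0,0.1,-0.4,-19.8,-2.6,-0.06,0.52,0.02,0.1,-0.4,-19.8,-2.6,-0.06,0.551,0.04,0.1,-0.4,-19.8,-2.6,-0.06,0.551,0.062,0.1,-0.4,-19.8,-2.6,-0.06,0.551,0.062,0.1,-0.4,-19.8,-2.6,-0.06,0.551,0.062,0.1]}}

```text
clock: 27.9
position: [0.5159, 0.3696, 0.1878]
ee_rot: [-0.098, 0.98, 0.016, 0.172]
ft_force: [-0.1, 0.9, -0.9]
grip_width: 0.242
grasp_force: 59.4
```

```bash
python3 chk.py g; python3 hold.py k2 0.001|tail -5
python3 - <<'E'
from h import *
W=cv2.imread("pics/k2.png")[:,:,::-1];m=viewer.camera_model("wrist");o=status.get_obs();R0=Ro.from_quat(o["ee_rot"])
h=cv2.cvtColor(W,cv2.COLOR_RGB2HSV)
for c,s in blobs(W,"green",(200,90,320,220),30)+blobs(W,"yellow",(20,60,200,200),30):
    x,y,w,hh=s[:4]
    # dark recess inside blob box
    g=(h[y:y+hh,x:x+w,1]<110).astype(np.uint8);n,l,st,cc=cv2.connectedComponentsWithStats(g)
    d=sorted([(st[i][4],(cc[i]+[x,y]).round(1).tolist()) for i in range(1,n) if st[i][0]>0 and st[i][1]>0 and st[i][0]+st[i][2]<w and st[i][1]+st[i][3]<hh])[-1:]
    print(c,s,d)
    for a,q in d:
        X=onz(*rayf(m,*q),.0882);print("  head top",X.round(4),"tool",R0.inv().apply(X-o["position"]).round(4))
E
```

```text
[0.5159 0.3696 0.1878] F tool [0.2 0.9 0.9] grip 0.24162645413663864 59.40813481807709
stud in tool [ 0.056  -0.0005  0.0996] tool-z err [ 0.0008 -0.0014  0.0069]
27.9 [0.5159 0.3696 0.1878] 0.24162645413663864 59.40813481807709
[ 167    0  181   76 2841] ((121.23138427734375, -3.9552993774414062), (43.40164566040039, 94.84687042236328), 5.518956184387207) [ 95.1 -50.6] [138.3  45.3]
[ 200  100  132  170 7048] ((43.144718170166016, 22.563941955566406), (58.68357467651367, 119.78804016113281), 59.16923904418945) [-20.1 -32.6] [80.5 38.6]
[ 162  152   35   73 1289] ((31.97355842590332, -47.010894775390625), (18.893415451049805, 42.78106689453125), 88.55123901367188) [ 10.7 -56.5] [ 53.3 -37.4]
[259.17, 131.73] [242, 121, 36, 24, 586] [(np.int32(76), [259.3, 127.7])]
  head top [0.4915 0.3636 0.0882] tool [ 0.0579 -0.0012  0.0854]
[79.65, 133.65] [65, 118, 28, 32, 649] [(np.int32(36), [71.8, 135.7])]
  head top [0.5251 0.1928 0.0882] tool [ 0.0588 -0.1752  0.0853]
```

Request:
{"fn": "play_rows", "kwargs": {"plan": [0,0,0,0,0,0.02,0.1,0,0,0,0,0,0.04,0.1,0,0,0,0,0,0.06,0.1,0,0,0,0,0,0.072,0.1,0,0,0,0,0,0.08,0.1,0,0,0,0,0,0.086,0.1,0,0,0,0,0,0.086,0.1]}}

```text
clock: 28.82
position: [0.5443, 0.3759, 0.1064]
ee_rot: [-0.098, 0.98, 0.016, 0.172]
ft_force: [0.4, -0.6, -1.6]
grip_width: 0.242
grasp_force: 59.5
```

Request:
{"fn": "play_rows", "kwargs": {"plan": [0,0,0,0,0,0.002,0.1,0,0,0,0,0,0.004,0.1,0,0,0,0,0,0.006,0.1,0,0,0,0,0,0.007,0.1,0,0,0,0,0,0.007,0.1]}}

```text
clock: 29.45
position: [0.5464, 0.3764, 0.1006]
ee_rot: [-0.098, 0.98, 0.017, 0.172]
ft_force: [-8.5, -4.3, 8.5]
grip_width: 0.245
grasp_force: 61.1
```

```bash
python3 chk.py g
```

```text
[0.5464 0.3764 0.1006] F tool [  5.8  -2.6 -11.1] grip 0.24525729089545673 61.14579677581787
stud in tool [ 0.0557 -0.0013  0.0071] tool-z err [ 0.0013 -0.0018  0.0075]
```

Request:
{"fn": "play_rows", "kwargs": {"plan": [0,0,0,0,0,-0.001,0.1,0,0,0,0.003,0,-0.001,0.1,0,0,0,0.008,0,-0.001,0.1,0,0,0,0.013,0,-0.001,0.1,0,0,0,0.018,0,-0.001,0.1,0,0,0,0.022,0,-0.001,0.1,0,0,0,0.025,0,-0.001,0.1,0,0,0,0.027,0,-0.0005,0.1,0,0,0,0.028,0,0,0.1,0,0,0,0.029,0,0,0.1,0,0,0,0.029,0,0,0.1]}}

```text
clock: 30.82
position: [0.5208, 0.3714, 0.0911]
ee_rot: [-0.098, 0.98, 0.017, 0.173]
ft_force: [0.5, -2.2, 5.9]
grip_width: 0.245
grasp_force: 60.4
```

```bash
python3 chk.py g
```

```text
[0.5208 0.3714 0.0911] F tool [-2.1 -2.2 -5.6] grip 0.2447550692427856 60.424320101737976
stud in tool [ 0.0279 -0.0015  0.0069] tool-z err [0.0021 0.0003 0.0073]
```

Request:
{"fn": "play_rows", "kwargs": {"plan": [0,0,0,0.0005,0,0,0.3,0,0,0,0,0,0,0.5,0,0,0,0,0,0,0.5,0,0,0,0,0,0,0.5,0,0,0,0,0,-0.02,0.5,0,0,0,0,0,-0.06,0.5,0,0,0,0,-0.05,-0.11,0.5,0,0,0,0,-0.05,-0.13,0.5,0,0,0,0,-0.05,-0.13,0.5]}}

```text
clock: 31.95
position: [0.487, 0.3135, 0.2147]
ee_rot: [-0.098, 0.98, 0.018, 0.173]
ft_force: [0.6, 0.3, -0.3]
grip_width: 0.498
grasp_force: 0.0
```

```bash
python3 shot.py v1
python3 - <<'E'
from h import *
import pickle
W=cv2.imread("pics/v1.png")[:,:,::-1];m=pickle.load(open("pics/v1.pkl","rb"));y=.192
ex=np.array([np.cos(y)*np.cos(.349),np.sin(y)*np.cos(.349),np.sin(.349)]);ey=np.array([-np.sin(y),np.cos(y),0]);n=np.cross(ex,ey)
for nm,st in(("blue",[.514,.2818,.075]),("green",[.4977,.3652,.075])):
    st=np.array(st)
    def face(p,h):
        O,D=rayf(m,*p);t=((st+n*h-O)@n)/(D@n);X=O+D*t-st;return np.array([X@ex,X@ey])*1000
    for c,s in blobs(W,nm,(120,40,420,270),60): print(nm,c,s,"head",face(c,.014).round(1),"handle far edge",face((s[0]+s[2]/2-.5,s[1]+s[3]-.5),.041).round(1))
R=down(yaw)
for x,z in((0,.27),(-.13,.20),(-.13,.09)):print(x,z,rel(C(x,0,z),R))
s=viewer.camera("scene")[:,:,::-1];d=viewer.camera("side")[:,:,::-1]
a=np.zeros((560,800,3),np.uint8);a[:280,:400]=cv2.resize(s[230:370,230:430],(400,280));a[:280,400:]=cv2.resize(d[90:190,130:273],(400,280));a[280:,:400]=cv2.resize(s[110:220,150:307],(400,280));a[280:,400:]=cv2.resize(W[40:290,80:437][:,:,::-1],(400,280));cv2.imwrite("pics/v1c.png",a)
E
```

```text
31.95 [0.487  0.3135 0.2147] [[-0.921, -0.198, 0.336], [-0.185, 0.98, 0.069], [-0.343, 0.001, -0.939]] [-1.01 -0.01  0.24  1.91  0.23  0.96  0.9 ] [ 0.6  0.3 -0.3] 0.4979057565540845
green [([309.17, 147.78], [301, 136, 18, 26, 267]), ([312.95, 188.76], [302, 178, 23, 22, 477])]
blue [([222.11, 147.87], [213, 135, 20, 27, 332]), ([217.93, 186.57], [205, 171, 26, 30, 659]), ([30.35, 328.47], [0, 270, 103, 114, 5803]), ([257.46, 331.09], [212, 324, 94, 16, 800]), ([153.15, 358.93], [123, 331, 51, 53, 1055]), ([363.77, 359.37], [344, 332, 51, 52, 1032])]
yellow [([140.75, 151.26], [127, 137, 28, 30, 594])]
blue [222.11, 147.87] [213, 135, 20, 27, 332] head [-6.4  0.1] handle far edge [1.3 3.4]
blue [217.93, 186.57] [205, 171, 26, 30, 659] head [32.2 -5. ] handle far edge [37.2 -2.1]
green [309.17, 147.78] [301, 136, 18, 26, 267] head [-7.1 -1.7] handle far edge [ 0.8 -5.7]
green [312.95, 188.76] [302, 178, 23, 22, 477] head [33.9  4.3] handle far edge [35.9 -0.4]
0 0.27 [0.1776, 19.9687, 1.0613, 0.0457, -0.582, -0.0773]
-0.13 0.2 [0.1776, 19.9687, 1.0613, 0.1918, -0.5795, -0.0559]
-0.13 0.09 [0.1776, 19.9687, 1.0613, 0.2293, -0.5795, 0.0475]
```

View pics/v1c.png

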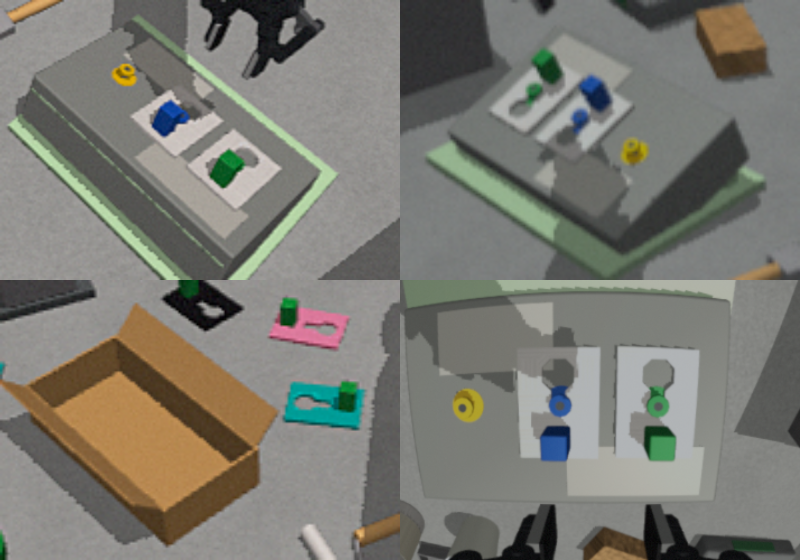

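Both plates are seated: the heads sit in the slots, and the handles are about 26 mm up-slope and parallel to the slope. The carton is empty and both flaps are still folded out. Now I'll shut the near flap.

Request:
{"fn": "play_rows", "kwargs": {"plan": [0,5,0,0.02,-0.04,-0.05,0,0,10,0,0.05,-0.1,-0.08,0,0,15,1,0.08,-0.16,-0.08,0,0,20,1,0.1,-0.22,-0.08,0,0.2,20,1.1,0.12,-0.28,-0.08,0,0.2,20,1.1,0.15,-0.34,-0.08,0,0.2,20,1.1,0.17,-0.4,-0.075,0,0.2,20,1.1,0.19,-0.46,-0.07,0,0.2,20,1.1,0.2,-0.52,-0.065,0,0.2,20,1.1,0.206,-0.57,-0.061,0,0.2,20,1.1,0.206,-0.58,-0.061,0,0.2,20,1.1,0.206,-0.58,-0.061,0]}}

```text
clock: 33.6
position: [0.3907, -0.2991, 0.1999]
ee_rot: [-0.089, 0.996, -0.003, -0.003]
ft_force: [1.2, -0.1, 0.7]
grip_width: 0.004
grasp_force: 0.0
```

Run:
```python
from h import *
R=down(yaw);o=status.get_obs();print(o["position"],o["joint_pos"].round(2),o["grip_width"])
for x,h in((-.145,.008),(-.04,.008)):print(x,h,rel(C(x,0,.065+h-.0075),R))
```

```text
[ 0.39068521 -0.29906424  0.199857  ] [-0.7   0.04  1.31  1.87 -0.03  1.26  2.37] 0.00434566387787372
-0.145 0.008 [-0.3292, -0.3879, -0.1957, -0.002, 0.0031, 0.1343]
-0.04 0.008 [-0.3292, -0.3879, -0.1957, -0.107, 0.0034, 0.1336]
```

Request:
{"fn": "play_rows", "kwargs": {"plan": [-0.3,-0.4,10,0,0,0,0,-0.3,-0.4,20,0,0,0,0,-0.3,-0.4,30,0,0,0,0,-0.3,-0.4,40,0,0,0,0,-0.3,-0.4,50,0,0,0,0,-0.3,-0.4,60,0,0,0,0,-0.3,-0.4,70,0,0,0,0,-0.3,-0.4,80,0,0,0,0,-0.3,-0.4,90,0,0,0,0,-0.3,-0.4,90,0,0,0,0]}}

```text
clock: 34.85
position: [0.3913, -0.2965, 0.2]
ee_rot: [0.64, 0.769, 0.002, 0.003]
ft_force: [-0.1, 0.0, -0.0]
grip_width: -0.002
grasp_force: 0.0
```

Run:
```python
from h import *
R=down(yaw-np.pi/2);o=status.get_obs();print(o["position"],o["joint_pos"].round(2))
for x,h in((-.148,.008),(-.044,.008)):print(x,h,rel(C(x,0,.065+h-.0075),R))
```

```text
[ 0.39134627 -0.29649081  0.20000805] [-0.71  0.01  1.3   1.88 -0.01  1.25  0.78]
-0.148 0.008 [0.3303, 0.107, 0.0939, 0.0001, -0.0038, 0.1345]
-0.044 0.008 [0.3303, 0.107, 0.0939, -0.0, 0.1002, 0.1351]
```

Request:
{"fn": "play_rows", "kwargs": {"plan": [0.3,0.1,0,0,-0.004,0.03,0,0.3,0.1,0,0,-0.004,0.06,0,0.3,0.1,0,0,-0.004,0.06,0]}}

```text
clock: 35.22
position: [0.3863, -0.2975, 0.1388]
ee_rot: [0.639, 0.769, -0.001, -0.001]
ft_force: [-0.8, 0.5, 0.3]
grip_width: 0.0
grasp_force: 0.0
```

Run:
```python
from h import *
R=down(yaw-np.pi/2);o=status.get_obs();print(o["position"],o["joint_pos"].round(3))
for x,h in((-.148,.008),(-.044,.008)):print(x,h,rel(C(x,0,.065+h-.0075),R))
```

```text
[ 0.38628268 -0.29752802  0.13882207] [-0.583  0.19   1.268  1.96  -0.197  1.134  0.948]
-0.148 0.008 [-0.2054, -0.0184, 0.1447, -0.0, 0.0024, 0.0733]
-0.044 0.008 [-0.2054, -0.0184, 0.1447, -0.0003, 0.1064, 0.0729]
```

Request:
{"fn": "play_rows", "kwargs": {"plan": [0,0,0,0,0.002,0.04,0,0,0,0,0,0.002,0.073,0,0,0,0,0,0.014,0.073,0,0,0,0,0,0.026,0.071,0,0,0,0,0,0.038,0.069,0,0,0,0,0,0.05,0.065,0,0,0,0,0,0.062,0.059,0,0,0,0,0,0.072,0.055,0,0,0,0,0,0.082,0.053,0,0,0,0,0,0.092,0.053,0,0,0,0,0,0.1,0.054,0,0,0,0,0,0.105,0.057,0,0,0,0,0,0.106,0.061,0,0,0,0,0,0.106,0.065,0,0,0,0,0,0.106,0.069,0,0,0,0,0,0.106,0.072,0,0,0,0,0,0.106,0.074,0,0,0,0,0,0.106,0.074,0]}}

```text
clock: 37.48
position: [0.4919, -0.2795, 0.0663]
ee_rot: [0.641, 0.768, -0.0, 0.001]
ft_force: [0.2, 0.1, 0.5]
grip_width: 0.001
grasp_force: 0.0
```

Request:
{"fn": "play_rows", "kwargs": {"plan": [0,0,0,0,0,0.002,0,0,0,0,0,0,0.004,0,0,0,0,0,0,0.005,0,0,0,0,0,0,0.005,0]}}

```text
clock: 37.98
position: [0.492, -0.2796, 0.0614]
ee_rot: [0.641, 0.768, -0.0, 0.001]
ft_force: [-0.1, -0.0, 0.1]
grip_width: 0.001
grasp_force: 0.0
```

Request:
{"fn": "play_rows", "kwargs": {"plan": [0,0,0,0,0,-0.03,0,0,0,0,0,0,-0.08,0,0,0,0,0,0.06,-0.13,0,0,0,0,0,0.12,-0.13,0,0,0,0,0,0.18,-0.13,0,0,0,0,0,0.192,-0.13,0,0,0,0,0,0.192,-0.13,0,0,0,0,0,0.192,-0.13,0]}}

```text
clock: 38.98
position: [0.6796, -0.2461, 0.1918]
ee_rot: [0.641, 0.767, -0.0, 0.001]
ft_force: [-0.6, -0.9, -0.1]
grip_width: 0.001
grasp_force: 0.0
```

Run:
```python
from h import *
R=down(yaw-np.pi/2);o=status.get_obs();print(o["position"],o["joint_pos"].round(3))
for x,h in((.148,.008),(.044,.008)):print(x,h,rel(C(x,0,.065+h-.0075),R))
im=viewer.camera("side");cv2.imwrite("pics/s9.png",im[:,:,::-1]);m=viewer.camera_model("side");S=viewer.camera("scene");cv2.imwrite("pics/s9s.png",S[:,:,::-1])
def pr(X):
    c=np.array(m["R"])@X+np.array(m["t"]);return np.array([m["cx"]+m["fx"]*c[0]/c[2],m["cy"]+m["fy"]*c[1]/c[2]])
# brightness profile across near flap direction, at several y: free-edge steps
for y in(-.1,.1):
    a,b=pr(C(-.072,y,.066)),pr(C(.0,y,.066));t=np.linspace(-.1,1,23)
    print(y,[int(im[int(round(v)),int(round(u))].sum()) for u,v in(a+(b-a)*k for k in t)])
for th in(.05,.2,.4,.95):print(th,[ (pr(C(-.072+.052*np.cos(th),y,.065+.052*np.sin(th)))-pr(C(-.072,y,.066)))@(pr(C(0,y,.066))-pr(C(-.072,y,.066)))/np.sum((pr(C(0,y,.066))-pr(C(-.072,y,.066)))**2) for y in(-.1,.1)])
```

```text
[ 0.67961473 -0.24611197  0.19178955] [-0.261  0.732  0.954  1.231 -0.58   1.453  0.803]
0.148 0.008 [0.0218, 0.0742, -0.1401, 0.0024, 0.0003, 0.1263]
0.044 0.008 [0.0218, 0.0742, -0.1401, 0.0021, -0.1037, 0.1262]
-0.1 [158, 224, 300, 408, 397, 401, 397, 384, 393, 396, 396, 398, 394, 389, 395, 396, 395, 392, 373, 265, 229, 238, 235]
0.1 [164, 179, 207, 224, 231, 231, 236, 237, 230, 244, 231, 240, 232, 246, 236, 261, 378, 387, 377, 256, 164, 164, 164]
0.05 [np.float64(0.742553874822412), np.float64(0.7393657705697249)]
0.2 [np.float64(0.7981273496241283), np.float64(0.7824607815893195)]
0.4 [np.float64(0.8451652384628691), np.float64(0.8131906352453651)]
0.95 [np.float64(0.8000352497008938), np.float64(0.7305608182954475)]
```

Request:
{"fn": "play_rows", "kwargs": {"plan": [0,0,-0.1,0.002,0,0.05,0,0,0,-0.1,0.002,0,0.1,0,0,0,-0.1,0.002,0,0.126,0,0,0,-0.1,0.002,-0.012,0.126,0,0,0,-0.1,0.002,-0.024,0.124,0,0,0,-0.1,0.002,-0.036,0.122,0,0,0,-0.1,0.002,-0.048,0.118,0,0,0,-0.1,0.002,-0.06,0.112,0,0,0,-0.1,0.002,-0.07,0.108,0,0,0,-0.1,0.002,-0.08,0.106,0,0,0,-0.1,0.002,-0.09,0.106,0,0,0,-0.1,0.002,-0.098,0.107,0,0,0,-0.1,0.002,-0.103,0.11,0,0,0,-0.1,0.002,-0.104,0.114,0,0,0,-0.1,0.002,-0.104,0.118,0,0,0,-0.1,0.002,-0.104,0.122,0,0,0,-0.1,0.002,-0.104,0.126,0,0,0,-0.1,0.002,-0.104,0.129,0,0,0,-0.1,0.002,-0.104,0.131,0,0,0,-0.1,0.002,-0.104,0.131,0]}}

```text
clock: 41.58
position: [0.5782, -0.2618, 0.0604]
ee_rot: [0.64, 0.768, -0.0, 0.001]
ft_force: [-0.1, -0.6, 0.7]
grip_width: -0.001
grasp_force: 0.0
```

Request:
{"fn": "play_rows", "kwargs": {"plan": [0,0,0,0,0,-0.03,0,0,0,0,0,0,-0.09,0,0,0,0,0,0,-0.15,0,0,0,0,-0.06,0,-0.21,0,0,0,0,-0.1,-0.02,-0.24,0,0,0,0,-0.1,-0.03,-0.24,0,0,0,0,-0.1,-0.03,-0.24,0]}}

```text
clock: 42.45
position: [0.5656, -0.3666, 0.3009]
ee_rot: [0.641, 0.768, 0.0, 0.001]
ft_force: [0.0, 0.3, -0.8]
grip_width: 0.001
grasp_force: 0.0
```

```bash
python3 shot.py z1|head -1
python3 - <<'E'
from h import *
import pickle
W=cv2.imread("pics/z1.png");m=pickle.load(open("pics/z1.pkl","rb"))
def pf(X):
    c=np.array(m["R"])@X+np.array(m["t"]);r=np.hypot(c[0],c[1]);th=np.arctan2(r,c[2]);return np.array((m["cx"]+m["fx"]*th*c[0]/r,m["cy"]+m["fy"]*th*c[1]/r))
# scan across carton x at plane z=.068
xs=np.arange(-.09,.0901,.004)
for y in(-.11,-.06,.04,.08,.11):
    print(y,pf(C(0,y,.068)).round(),end=" ")
    P=[pf(C(x,y,.068)).round().astype(int) for x in xs]
    print([int(W[v,u].astype(int).sum()) if 0<=v<384 and 0<=u<512 else -1 for u,v in P])
print((xs*1000).astype(int).tolist())
E
```

```text
42.45 [ 0.5656 -0.3666  0.3009] [[-0.178, 0.984, 0.002], [0.984, 0.178, -0.001], [-0.001, 0.001, -1.0]] [-0.12  0.59  1.04  1.22 -0.5   1.6   1.01] [ 0.   0.3 -0.8] 0.0005382386009188096
-0.11 [247. 167.] [293, 289, 293, 292, 288, 271, 269, 264, 274, 276, 270, 277, 273, 282, 392, 395, 392, 271, 291, 414, 420, 414, 418, 416, 418, 419, 420, 413, 411, 412, 409, 410, 407, 407, 410, 409, 410, 408, 409, 404, 404, 428, 427, 435, 418, 425]
-0.06 [247. 130.] [298, 291, 301, 308, 297, 270, 376, 395, 396, 396, 394, 394, 397, 398, 401, 399, 399, 335, 301, 396, 436, 438, 438, 436, 438, 438, 439, 436, 415, 421, 421, 420, 417, 416, 417, 415, 418, 417, 409, 411, 415, 425, 406, 413, 420, 430]
0.04 [247.  54.] [428, 427, 414, 423, 431, 401, 402, 404, 402, 402, 401, 405, 406, 408, 408, 413, 412, 406, 303, 396, 470, 470, 470, 475, 470, 472, 471, 472, 410, 438, 436, 432, 429, 427, 428, 427, 422, 420, 420, 419, 419, 405, 423, 419, 415, 415]
0.08 [247.  24.] [428, 408, 422, 422, 434, 399, 399, 398, 402, 404, 405, 405, 408, 410, 410, 414, 410, 410, 295, 362, 478, 478, 478, 478, 478, 478, 478, 479, 399, 438, 436, 431, 432, 429, 425, 425, 424, 419, 417, 419, 412, 418, 416, 414, 420, 416]
0.11 [247.   3.] [414, 411, 425, 413, 422, 401, 398, 400, 400, 399, 403, 402, 401, 409, 406, 412, 411, 409, 290, 294, 291, 295, 297, 295, 296, 296, 296, 295, 293, 433, 432, 431, 430, 428, 423, 419, 419, 417, 417, 410, 412, 419, 421, 410, 417, 409]
[-90, -86, -81, -77, -73, -69, -65, -61, -57, -53, -49, -45, -41, -37, -33, -29, -25, -21, -17, -13, -9, -5, -1, 2, 6, 10, 14, 18, 22, 26, 30, 34, 38, 42, 46, 50, 54, 58, 62, 66, 70, 74, 78, 82, 86, 90]
```

The slit measures about 42 mm, so both flaps are nearly flat. I'll press each one a little deeper to be sure.

Run:
```python
from h import *
R=down(yaw-np.pi/2)
for x,z in((.042,.09),(.042,.055),(-.042,.055)):print(x,z,rel(C(x,0,z),R))
```

```text
0.042 0.09 [0.0604, -0.0176, 0.0584, 0.0984, 0.0266, 0.21]
0.042 0.055 [0.0604, -0.0176, 0.0584, 0.0984, 0.0266, 0.245]
-0.042 0.055 [0.0604, -0.0176, 0.0584, 0.0985, -0.0574, 0.2449]
```

Request:
{"fn": "play_rows", "kwargs": {"plan": [0,0,0,0.05,0.027,0.05,0,0,0,0,0.098,0.027,0.1,0,0,0,0,0.098,0.027,0.16,0,0,0,0,0.098,0.027,0.21,0,0,0,0,0.098,0.027,0.23,0,0,0,0,0.098,0.027,0.238,0,0,0,0,0.098,0.027,0.241,0,0,0,0,0.098,0.027,0.243,0,0,0,0,0.098,0.027,0.243,0]}}

```text
clock: 43.62
position: [0.5763, -0.2648, 0.0586]
ee_rot: [0.64, 0.768, 0.0, 0.001]
ft_force: [0.6, -0.4, 0.4]
grip_width: 0.007
grasp_force: 0.3
```

Request:
{"fn": "play_rows", "kwargs": {"plan": [0,0,0,0,0,0.002,0,0,0,0,0,0,0.004,0,0,0,0,0,0,0.006,0,0,0,0,0,0,0.006,0]}}

```text
clock: 44.12
position: [0.5762, -0.2647, 0.055]
ee_rot: [0.64, 0.768, 0.001, 0.001]
ft_force: [-12.0, 8.7, 33.7]
grip_width: -0.001
grasp_force: 17.4
```

The far flap is pressed firmly to its stop. Now the near one, more lightly.

Request:
{"fn": "play_rows", "kwargs": {"plan": [0,0,0,0,0,-0.02,0,0,0,0,0,-0.04,-0.04,0,0,0,0,0,-0.084,-0.04,0,0,0,0,0,-0.084,-0.02,0,0,0,0,0,-0.084,-0.008,0,0,0,0,0,-0.084,-0.004,0,0,0,0,0,-0.084,-0.002,0,0,0,0,0,-0.084,-0.002,0]}}

```text
clock: 45.12
position: [0.4937, -0.2788, 0.055]
ee_rot: [0.64, 0.769, 0.001, -0.0]
ft_force: [-10.0, 10.0, 28.2]
grip_width: 0.002
grasp_force: 14.3
```

Both flaps are at their stops. I'll retreat and check the plates and flaps by numbers.

Request:
{"fn": "play_rows", "kwargs": {"plan": [0,0,0,0,0,-0.03,0,0,0,0,0,0,-0.09,0,0,0,0,0,0,-0.15,0,0,0,0,-0.05,0.02,-0.21,0,0,0,0,-0.1,0.05,-0.24,0,0,0,0,-0.1,0.05,-0.24,0,0,0,0,-0.1,0.05,-0.24,0]}}

```text
clock: 46.0
position: [0.5607, -0.37, 0.2934]
ee_rot: [0.64, 0.768, -0.001, 0.001]
ft_force: [-0.8, 0.3, -0.4]
grip_width: -0.0
grasp_force: 0.0
```

```bash
python3 shot.py z2|head -1
python3 - <<'E'
from h import *
import pickle
W=cv2.imread("pics/z2.png");m=pickle.load(open("pics/z2.pkl","rb"))
def pf(X):
    c=np.array(m["R"])@X+np.array(m["t"]);r=np.hypot(c[0],c[1]);th=np.arctan2(r,c[2]);return np.array((m["cx"]+m["fx"]*th*c[0]/r,m["cy"]+m["fy"]*th*c[1]/r))
xs=np.arange(-.036,.0361,.003);print((xs*1000).round().astype(int).tolist())
for y in(.04,.1):print(y,[int(W[v,u].astype(int).sum()) for u,v in(pf(C(x,y,.066)).round().astype(int) for x in xs)])
S=viewer.camera("scene");D=viewer.camera("side");P=cv2.imread("pics/side_last.png")
for c in("green","blue"):print(c,blobs(S,c,(270,240,380,330),15),blobs(D,c,(165,100,230,160),10))
E
```

```text
46.0 [ 0.5607 -0.37    0.2934] [[-0.18, 0.984, -0.0], [0.984, 0.18, -0.003], [-0.003, -0.001, -1.0]] [-0.13  0.59  1.06  1.24 -0.51  1.58  1.02] [-0.8  0.3 -0.4] -5.956067168857283e-05
[-36, -33, -30, -27, -24, -21, -18, -15, -12, -9, -6, -3, 0, 3, 6, 9, 12, 15, 18, 21, 24, 27, 30, 33, 36]
0.04 [464, 461, 465, 464, 466, 456, 305, 297, 462, 469, 469, 469, 470, 473, 470, 469, 469, 466, 469, 438, 469, 467, 469, 468, 466]
0.1 [464, 466, 472, 468, 473, 471, 344, 295, 292, 301, 292, 295, 304, 295, 295, 304, 295, 295, 296, 357, 474, 472, 471, 470, 469]
green [([342.68, 313.61], [335, 305, 17, 19, 176])] [([180.73, 110.53], [178, 108, 7, 6, 30]), ([177.07, 122.87], [176, 120, 4, 7, 15])]
blue [([314.04, 288.65], [306, 280, 18, 18, 186])] [([199.28, 122.79], [194, 117, 11, 13, 76]), ([193.71, 132.33], [192, 130, 5, 7, 24])]
```

```bash
python3 -c "
from workcell import manip;print(manip.hand_in())"
```

```text
the job is handed in; nothing more can be done
None
```

The job is handed in at about 46 s: the blue and green plates, the only two in the carton, are locked on their studs and both flaps are pressed flat; hand-in gave no verdict.

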